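Lay a drip-coffee set on the serving board

TASK

Lay the drip-coffee set ready on the wooden serving board: stand the glass in the middle of the coaster, seat the steel drip filter upright on the glass, put the press inside the filter and the lid on the filter, and lay the teaspoon on the free part of the board to the right of the coaster, parallel to the board's short edges and wholly on the board. Do not knock the glass over, and leave the milk pitcher, the gel bottle and the stirrer cup where they are.

Things in the scene. Friction and masses are not known exactly. Their poses are not given: they have to be found in the camera images.
- board: Birch serving board, fixed on the counter, 172 x 262 x 16 mm. Origin: centre of its underside; x along the short edges (away from the robot when square), y along the long edges (to the robot's left), z up; top face 16 mm above the origin. The coaster lies on its left (+y) half; the right (-y) half is free for the teaspoon.
- coaster: Round beech coaster, 104 mm across, 11 mm thick, lying fast on the left half of the board. Origin: centre of its underside; its top is 11 mm above it.
- glass: Small clear drinking glass, 80 mm high, 64 mm across at the rim, 52 mm across at the foot, open at the top; inside width at the rim about 58 mm. Stands upright. Origin: centre of its underside. Grasp it round the outside from above.
- drip_filter: Steel drip filter: open chamber on a round flange. Origin: centre of underside, z up. Heights: tapered plug 0-7 mm (37 to 49 mm across) drops into the glass's mouth; flange 7-10 mm, 82 mm across, rests on the glass's rim (origin then 73 mm above the glass's); chamber 62 mm across outside, 56 inside, floor at 12, rim at 60 mm. Grasp round the chamber from above, clear of the flange. 100 g.
- press: Steel filter press: perforated disc 47 mm across, 3 mm thick; upright 6 mm stem; on top a knob 12 mm across, 48-60 mm above the origin. Origin: centre of the disc's underside, z along the stem. Goes disc down into the chamber onto its floor (12 mm above the filter's origin); the knob then stands 12 mm above the chamber's rim, under the lid. Grasp only the knob, from above.
- lid: Steel lid of the filter, 75 mm across, black knob 15 mm across in the middle, 29-43 mm above the origin (top of the lid at 25). Origin: centre of its lower edge, z up. Its skirt, 70 mm across inside, 7 mm deep, goes over the chamber; a ring in it rests on the chamber's rim (lid's origin then 53 mm above the filter's). Lies knob up at the start. Grasp the knob from above.
- teaspoon: Steel teaspoon, 130 mm long, lying flat. Origin: middle of its length, at its underside; x along it towards the bowl (30 mm across, centred 50 mm from the origin). The flat handle is 9 mm wide, 6 mm thick, its middle line about 7 mm above the surface at the origin; grasp it there, across the handle.
- milk_pitcher: Steel milk pitcher, 72 x 113 x 104 mm, standing at the left, beyond the set; leave it where it is. Origin: centre of its underside.
- gel_bottle: Small pale blue bottle of hand gel, 40 mm across, 99 mm high, standing in front of the board; leave it where it is. Origin: centre of its underside.
- stirrer_cup: Clear cup of wooden stirrers, 58 mm across, 154 mm high, standing behind the board; leave it where it is. Origin: centre of its underside.
There are look-alikes about, which are no part of the job. Leave any green or red look-alike of the press alone.

How it is judged:
By the outcome, as a careful person would: the job done as asked, in the order asked, and still so for the second after the job is handed in, with the robot touching nothing.
It also fails if it takes over 128 s, if anything falls off the work surface, if the arm or the gripper's body presses on something with over 40 N, if the wrist force passes 120 N, or if a joint passes its speed limit or range.

ROBOT

A 7-joint arm with a two-finger parallel gripper is mounted at the origin on a cart in front of the work surface, level with it; the furniture and walls round the work are solid. World frame = base frame: x ahead of the robot, y to its left, z up, the work surface at z = 0. Lengths are in m, angles in rad, forces in N, time in s.
With the tool pointing down it reaches from about 0.425 to 0.875 m from the base axis. Payload 4.7 kg.
Tool frame: the origin (TCP) lies at the very end of the fingers, on their centre line; the grasp point (between the pads) lies 19 mm behind it; z points along the fingers, y is the line along which they close (so a half turn about z gives the same grasp; the last joint's range is limited). The gripper opens to 87 mm and grips with 3 to 60 N. Pads are 19 mm wide; open, the fingers measure 117 mm over their backs; the gripper's body (75 mm by 190 mm) begins 51 mm behind the grasp point.
Start: joints at [-1.227, 0.321, -0.07, 1.45, 0.023, 1.371, -0.057], TCP at [0.211, 0.615, 0.223] pointing down, gripper open.
Joint ranges: [-2.86, 2.86], [-0.3, 2.09], [-1.38, 1.24], [0.06, 2.45], [-1.56, 4.7], [0.09, 2.05], [-2.69, 2.69]. Speed limits (rad/s): [2.57, 2.57, 3.14, 3.14, 3.14, 3.14, 3.14].

INTERFACE

Orientations are given as a rotation vector (axis times angle).
In Python, from bench import ctrl, vision gives the robot as it stands.
- The arm moves only by the tool jog_arm, never from a script. Its argument "increments" is a list of rows, each an object of numbers: "tx", "ty", "tz": the shift along the tool's x, y, z in mm; "wx", "wy", "wz": the turn, a rotation vector about the tool's x, y, z in rad; "gripper": the opening, from 0 (shut) to 1 (fully open). In form: [{"tx": .., "ty": .., "tz": .., "wx": .., "wy": .., "wz": .., "gripper": ..}, ...]. A call has exactly 5 rows; each row is the pose to reach, as a shift and turn from the pose commanded when the call began, along the tool's axes at that moment; what a row does not reach only later rows make up. A row lasts 1/12 s, in which the tool goes at most 41.7 mm and 7.16 degrees, less where a joint would pass 70% of its speed; a pose out of reach is approached as far as the arm can. A call with a gripper value outside its range is refused whole. The fingers move at their own pace and stop on an object; "grip_force" is the grip in N (left out, the last holds). Time passes only in rows, so rows that repeat a pose let the fingers close, or fill a call up. It gives the time, the measured TCP pose, the force, the opening and the grip force at its end, in the units of the state.
- ctrl.get_state(): the state, without advancing time (a new reading comes with each control period).
- vision.get_image(name): name is "scene" or "top"; returns a dict with "color" (384x512x3 uint8, blue, green, red), "fx", "fy", "cx", "cy" (pixels), "extrinsics" (4x4, takes a point from world to camera coordinates). Camera axes: x right, y down, z forward; pixel columns grow to the right and rows downward; lengths in m; the calibration is good to about 2 mm. A picture is of the moment at which its call begins. There is no depth.
- ctrl.close_job(): hands the job in; it is judged then, once.
Trained networks look in the newest picture that a camera, given by its name, has taken for a name from the list of things; names that differ only in an ending like _2 or _b are one class to them, and where a whole thing is asked for, a point or a joint stands for the part that bears it (a point fixed in the world has none). Each returns a list of dicts, best first, with "conf" (0 to 1); they miss things now and then, are a little off and sometimes report something else, mostly with a low value. They report only what shows in the picture. A call takes as long as a camera call. They do not tell look-alikes from the thing itself.
- vision.spot_in(camera, thing): "bbox" ([left, top, right, bottom] in pixels, round what is visible of it).
The state is a dict: "time": time; "joint_positions": joint angles; "qd": joint speeds; "joint_torque": joint torques, N m; "position": TCP position; "tool_rot": TCP orientation; "ft_force": force on the tool from outside, world axes, zero at the start; "torque": the same for the moment, N m; "grip_width": opening from 0.0 (shut) to 1.0 (fully open); "grip_force": force on a finger pad.
Only numpy, scipy, OpenCV 4.12 (cv2) and the standard library are available. Lean on these libraries where they do the work, as an engineer would, in place of code of your own. Each camera call takes 0.05 s, during which the arm holds its last target. There are 200 camera calls.

## Working session

There is one attempt and no reset: what is moved stays moved. The work goes in short steps, Python scripts to look and compute and a tool call to move; the robot and the scene stay as the last step left them, time stands still between calls to the robot, and variables do not carry over. Pictures are saved under pics/ and viewed, at most 14 in all, crops included, and the job is handed in when it is done.

Besides the shell and the picture viewer there is one more tool, called after "Call:" by a JSON object that holds its "name" and its "arguments". jog_arm: Moves the arm, as the interface text tells. Its arguments: {"type":"object","properties":{"increments":{"type":"array"},"grip_force":{"type":"number"}},"required":["increments"]}

```bash
ls; mkdir -p pics
python3 - <<'E'
from bench import ctrl, vision
import cv2, numpy as np
np.set_printoptions(precision=4,suppress=True)
for n in ("scene","top"):
    d=vision.get_image(n); cv2.imwrite(f"pics/{n}0.png",cv2.resize(d["color"],(768,576),interpolation=cv2.INTER_CUBIC))
    print(n,d["fx"],d["fy"],d["cx"],d["cy"]);print(np.array(d["extrinsics"]))
    for t in "board coaster glass drip_filter press lid teaspoon milk_pitcher gel_bottle stirrer_cup".split():
        print(t,[(np.round(r["bbox"],1).tolist(),round(r["conf"],2)) for r in vision.spot_in(n,t)])
print(ctrl.get_state())
E
```

```text
pics
scene 479.5013394325385 479.5013394325385 252.79839031052495 191.77463935674845
[[-0.4675 -0.884   0.0001  0.4427]
 [-0.462   0.2442 -0.8526  0.272 ]
 [ 0.7537 -0.3986 -0.5226  1.1231]
 [ 0.      0.      0.      1.    ]]
board [([221.1, 173.6, 319.4, 223.7], 0.67)]
coaster [([236.9, 188.4, 273.1, 207.3], 0.63)]
glass [([226.7, 212.0, 252.3, 244.5], 0.79), ([150.4, 192.3, 179.5, 230.1], 0.6)]
drip_filter [([193.7, 198.7, 222.2, 228.4], 0.96)]
press [([161.4, 225.7, 169.6, 245.7], 0.61), ([235.9, 155.7, 249.6, 174.7], 0.61), ([191.4, 232.6, 205.1, 258.7], 0.51)]
lid [([307.7, 207.5, 328.6, 224.1], 0.65)]
teaspoon [([351.5, 192.0, 376.1, 213.5], 0.41)]
milk_pitcher [([239.6, 187.8, 271.1, 206.5], 0.36)]
gel_bottle [([280.5, 202.8, 293.4, 237.6], 0.79), ([350.5, 192.6, 378.1, 214.5], 0.41)]
stirrer_cup [([260.9, 126.8, 275.1, 171.9], 0.65)]
top 370.5811061109809 370.5811061109809 256.86438955437006 190.7391447183926
[[-0.0113 -0.9996  0.0262  0.1555]
 [-0.9941  0.0085 -0.108   0.609 ]
 [ 0.1077 -0.0272 -0.9938  0.955 ]
 [ 0.      0.      0.      1.    ]]
board [([221.0, 156.6, 323.7
[... 424 characters left out ...]
]
gel_bottle [([241.3, 251.5, 257.8, 270.8], 0.45), ([217.9, 156.1, 322.2, 226.0], 0.16), ([356.7, 231.2, 368.6, 279.3], 0.15)]
stirrer_cup [([290.9, 108.5, 319.4, 137.7], 0.68)]
{'time': 1.1, 'joint_positions': array([-1.2269,  0.321 , -0.0701,  1.4505,  0.0226,  1.3708, -0.0569]), 'qd': array([ 0.0003,  0.0005,  0.0008,  0.0019,  0.0001,  0.0026, -0.0026]), 'joint_torque': array([ -0.    , -49.1111,  -0.4031, -31.2773,  -0.0636,   0.0334,
         0.    ]), 'position': array([0.2105, 0.615 , 0.2226]), 'tool_rot': array([0.5156, 3.0989, 0.0001]), 'ft_force': array([-0.5575,  0.2842,  0.1915]), 'torque': array([-0.0307, -0.0027, -0.0151]), 'grip_force': 0.0, 'grip_width': 1.0011227061266856}
```

View pics/scene0.png

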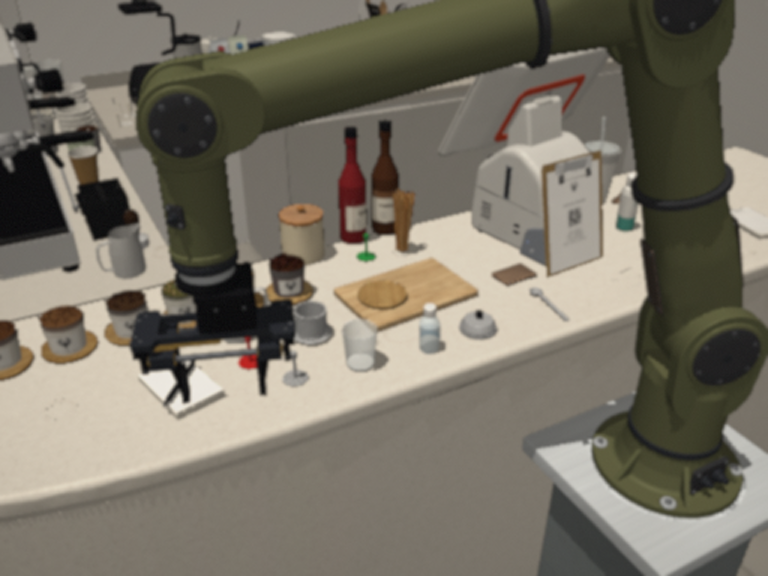

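View pics/top0.png

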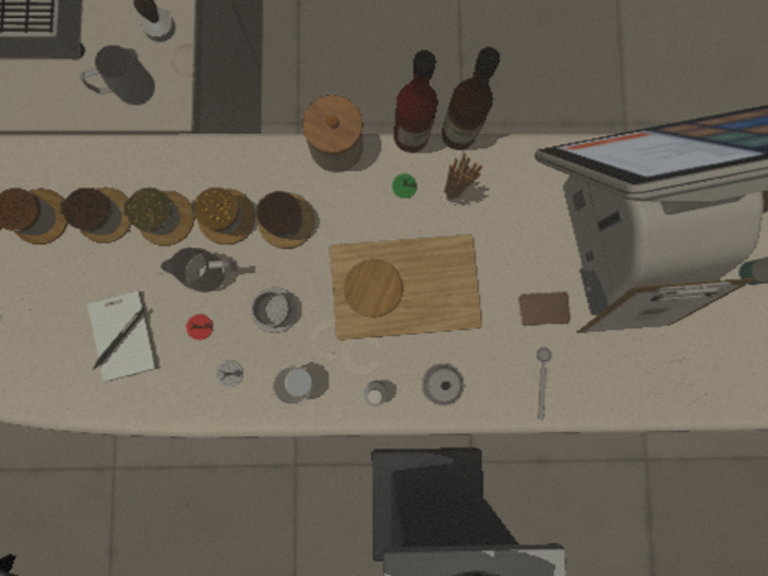

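Scene: from the left, the red press look-alike is at (200,327) in the enlarged top view. The others are steel press (230,373), filter (272,309), glass (298,382), bottle (376,393), lid (443,385), spoon (542,385), and coaster (374,288) on the board. I'll refine the poses by fitting model outlines in both views.

```bash
cat > h.py <<'E'
import numpy as np, cv2
from scipy.optimize import minimize
from scipy.ndimage import map_coordinates
from scipy.spatial.transform import Rotation as Rt
from bench import ctrl, vision
np.set_printoptions(precision=4,suppress=True)
def grab(n):
    d=vision.get_image(n); d["E"]=np.array(d["extrinsics"])
    im=cv2.GaussianBlur(d["color"],(0,0),1.0).astype(float)
    g=[(cv2.Sobel(im[...,c],-1,1,0),cv2.Sobel(im[...,c],-1,0,1)) for c in range(3)]
    d["g"]=np.sqrt(sum(a*a+b*b for a,b in g)); return d
def proj(d,P):
    q=np.atleast_2d(P)@d["E"][:3,:3].T+d["E"][:3,3]
    return np.c_[d["fx"]*q[:,0]/q[:,2]+d["cx"], d["fy"]*q[:,1]/q[:,2]+d["cy"]]
def ray(d,px,z):
    v=d["E"][:3,:3].T@np.array([(px[0]-d["cx"])/d["fx"],(px[1]-d["cy"])/d["fy"],1])
    c=-d["E"][:3,:3].T@d["E"][:3,3]; return c+v*(z-c[2])/v[2]
A=np.linspace(0,2*np.pi,72,endpoint=False)
def circ(r,z): return np.c_[r*np.cos(A),r*np.sin(A),0*A+z]
def rect(a,b,z):
    t=np.linspace(-1,1,60)
    return np.vstack([np.c_[s*a/2+0*t,t*b/2,0*t+z] for s in(1,-1)]+[np.c_[t*a/2,s*b/2+0*t,0*t+z] for s in(1,-1)])
def place(P,x,y,yaw=0,z=0):
    return Rt.from_euler('z',yaw).apply(P)+[x,y,z]
def score(d,P):
    p=proj(d,P); return map_coordinates(d["g"],[p[:,1],p[:,0]],order=1,mode='nearest')
def fit(views,curves,x0,yaw=None,rng=.012,z=0):
    P=np.vstack(curves)
    f=lambda v:-sum(np.sqrt(score(d,place(P,v[0],v[1],v[2] if yaw is not None else 0,z))).mean() for d in views)
    best=None
    for dx in np.linspace(-rng,rng,9):
        for dy in np.linspace(-rng,rng,9):
            v=[x0[0]+dx,x0[1]+dy]+([yaw] if yaw is not None else [])
            s=f(v)
            if best is None or s<best[0]: best=(s,v)
    v=np.array(best[1]); sim=np.vstack([v]+[v+np.eye(len(v))[i]*(.003 if i<2 else .03) for i in range(len(v))])
    r=minimize(f,v,method='Nelder-Mead',options=dict(initial_simplex=sim,xatol=1e-5,fatol=1e-4))
    return r.x,-r.fun
def draw(d,items,box,k,name):
    l,t,r,b=box; im=cv2.resize(d["color"][t:b,l:r],None,fx=k,fy=k,interpolation=cv2.INTER_CUBIC)
    for P in items:
        for u,v in proj(d,P): cv2.circle(im,(int((u-l+.5)*k),int((v-t+.5)*k)),0,(0,255,255),-1)
    cv2.imwrite(name,im)
def rel(x,y,z,yc):
    """shift (mm) and turn to TCP pose, tool down, closing line at world angle yc (mod pi)"""
    s=ctrl.get_state(); R=Rt.from_rotvec(s["tool_rot"]); best=None
    for a in (yc,yc+np.pi):
        ty=np.array([np.cos(a),np.sin(a),0]); tz=np.array([0,0,-1.]); M=Rt.from_matrix(np.c_[np.cross(ty,tz),ty,tz])
        w=(R.inv()*M).as_rotvec()
        q=s["joint_positions"]
        if best is None or np.linalg.norm(w)<np.linalg.norm(best): best=w
    print("shift",np.round(R.inv().apply(np.array([x,y,z])-s["position"])*1e3,1),"turn",np.round(best,3),"q7",round(s["joint_positions"][6],2),"t",s["time"])
E
python3 - <<'E'
from h import *
T,S=grab("top"),grab("scene")
M=dict(board=([rect(.172,.262,.016)],(406,288,.016)),coaster=([circ(.052,.011)],(374,288,.027)),
 glass=([circ(.032,.08),circ(.026,0)],(298,380,.08)),
 drip_filter=([circ(.041,.010),circ(.031,.06)],(272,308,.06)),
 press=([circ(.0235,.003)],(231,374,.003)),lid=([circ(.0375,.004)],(443,386,.01)))
out=[]
for n,(c,(u,v,z)) in M.items():
    x0=ray(T,(u/1.5,v/1.5),z)[:2]; zz=.016 if n=="coaster" else 0
    for nm,V in (("top",[T]),("scene",[S]),("both",[T,S])):
        r,s=fit(V,c,x0,yaw=0.05 if n=="board" else None,z=zz); print(n,nm,r,round(s,1))
    out+=[place(k,r[0],r[1],r[2] if len(r)>2 else 0,zz) for k in c]
for n,p in (("bowl",(543.5,354)),("tail",(541.5,417))): print(n,ray(T,np.array(p)/1.5,.005))
draw(T,out,(130,140,390,300),3,"pics/t1.png"); draw(S,out,(150,150,410,290),3,"pics/s1.png")
E
```

```text
board top [0.6119 0.1128 0.073 ] 11.1
board scene [0.6123 0.1216 0.0708] 13.5
board both [0.6123 0.1127 0.0726] 24.5
coaster top [0.6084 0.1706] 9.6
coaster scene [0.5984 0.1778] 12.0
coaster both [0.6084 0.1708] 19.7
glass top [0.4441 0.307 ] 11.6
glass scene [0.4454 0.3061] 11.4
glass both [0.4444 0.3068] 23.0
drip_filter top [0.5713 0.3471] 12.5
drip_filter scene [0.5638 0.3506] 13.3
drip_filter both [0.5699 0.3473] 24.8
press top [0.4611 0.4273] 8.8
press scene [0.4587 0.4298] 14.3
press both [0.4601 0.4286] 22.8
lid top [0.4363 0.0478] 14.1
lid scene [0.4344 0.05  ] 15.4
lid both [0.436  0.0484] 29.3
bowl [ 0.4873 -0.1363  0.005 ]
tail [ 0.3755 -0.128   0.005 ]
```

View pics/t1.png

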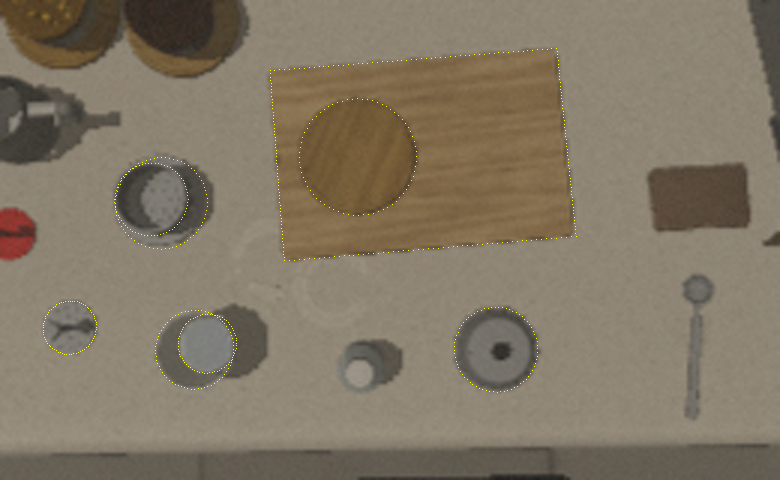

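View pics/s1.png

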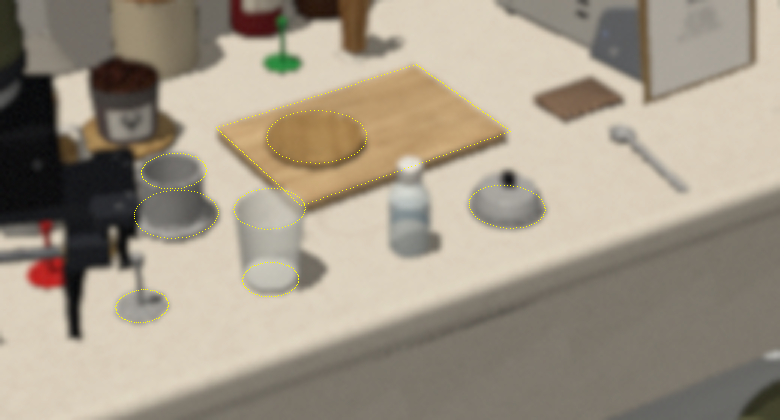

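Outlines fit well in both views. Next is the glass, with the closing line radial.

```bash
python3 -c "
from h import *
rel(.4444,.3068,.20,np.radians(34.6))"
```

```text
shift [-321.1 -215.8   22.6] turn [0.    0.    0.637] q7 -0.06 t 1.2
```

Call:
{"name": "jog_arm", "arguments": {"increments": [{"tx":-32,"ty":-22,"tz":2,"wz":0.12,"gripper":1},{"tx":-64,"ty":-43,"tz":4,"wz":0.24,"gripper":1},{"tx":-96,"ty":-65,"tz":7,"wz":0.36,"gripper":1},{"tx":-128,"ty":-86,"tz":9,"wz":0.48,"gripper":1},{"tx":-160,"ty":-108,"tz":11,"wz":0.6,"gripper":1}]}}

```text
validation failed for argument at $.in...
```

```bash
python3 -c "
from h import *
rel(.4444,.3068,.20,np.radians(34.6))"
```

```text
shift [-321.1 -215.8   22.6] turn [0.    0.    0.637] q7 -0.06 t 1.2
```

Call:
{"name": "jog_arm", "arguments": {"increments": [{"tx":-32,"ty":-22,"tz":2,"wx":0,"wy":0,"wz":0.12,"gripper":1},{"tx":-64,"ty":-43,"tz":4,"wx":0,"wy":0,"wz":0.24,"gripper":1},{"tx":-96,"ty":-65,"tz":7,"wx":0,"wy":0,"wz":0.36,"gripper":1},{"tx":-128,"ty":-86,"tz":9,"wx":0,"wy":0,"wz":0.48,"gripper":1},{"tx":-160,"ty":-108,"tz":11,"wx":0,"wy":0,"wz":0.6,"gripper":1}]}}

```text
time: 1.62
position: [0.3278, 0.4595, 0.2116]
tool_rot: [-1.416, -2.804, -0.001]
ft_force: [0.5, 0.8, -0.1]
grip_width: 1.0
grip_force: 0.0
```

```bash
python3 -c "
from h import *
rel(.4444,.3068,.20,np.radians(34.6))"
```

```text
shift [-192.1    3.2   11.5] turn [ 0.    -0.     0.031] q7 -0.35 t 1.6167
```

Call:
{"name": "jog_arm", "arguments": {"increments": [{"tx":-40,"ty":1,"tz":4,"wx":0,"wy":0,"wz":0.031,"gripper":1},{"tx":-80,"ty":2,"tz":8,"wx":0,"wy":0,"wz":0.031,"gripper":1},{"tx":-120,"ty":3,"tz":12,"wx":0,"wy":0,"wz":0.031,"gripper":1},{"tx":-160,"ty":3.2,"tz":12,"wx":0,"wy":0,"wz":0.031,"gripper":1},{"tx":-192,"ty":3.2,"tz":12,"wx":0,"wy":0,"wz":0.031,"gripper":1}]}}

```text
time: 2.03
position: [0.4462, 0.3057, 0.1997]
tool_rot: [1.455, 2.783, -0.0]
ft_force: [0.3, -0.1, 0.0]
grip_width: 0.999
grip_force: 0.0
```

```bash
python3 -c "
from h import *
rel(.4444,.3068,.031,np.radians(34.6))"
```

```text
shift [  2.   -0.9 168.7] turn [0.    0.001 0.004] q7 -0.02 t 2.0333
```

Call:
{"name": "jog_arm", "arguments": {"increments": [{"tx":0,"ty":0,"tz":35,"wx":0,"wy":0,"wz":0,"gripper":1},{"tx":0,"ty":0,"tz":70,"wx":0,"wy":0,"wz":0,"gripper":1},{"tx":0,"ty":0,"tz":105,"wx":0,"wy":0,"wz":0,"gripper":1},{"tx":0,"ty":0,"tz":105,"wx":0,"wy":0,"wz":0,"gripper":1},{"tx":0,"ty":0,"tz":105,"wx":0,"wy":0,"wz":0,"gripper":1}]}}

```text
time: 2.45
position: [0.4432, 0.3082, 0.0935]
tool_rot: [-1.451, -2.785, 0.006]
ft_force: [-0.2, -0.4, 0.9]
grip_width: 0.998
grip_force: 0.0
```

```bash
python3 -c "
from h import *
rel(.4444,.3068,.031,np.radians(34.6))"
```

```text
shift [-1.8  0.4 62.5] turn [-0.004  0.001  0.006] q7 -0.0 t 2.45
```

Call:
{"name": "jog_arm", "arguments": {"increments": [{"tx":-1,"ty":0,"tz":30,"wx":0,"wy":0,"wz":0,"gripper":1},{"tx":-1,"ty":0,"tz":50,"wx":0,"wy":0,"wz":0,"gripper":1},{"tx":-1,"ty":0,"tz":62,"wx":0,"wy":0,"wz":0,"gripper":1},{"tx":-1,"ty":0,"tz":62,"wx":0,"wy":0,"wz":0,"gripper":1},{"tx":-1,"ty":0,"tz":62,"wx":0,"wy":0,"wz":0,"gripper":1}]}}

```text
time: 2.87
position: [0.4457, 0.3091, 0.0341]
tool_rot: [1.451, 2.786, 0.003]
ft_force: [-0.2, -0.6, 0.5]
grip_width: 1.001
grip_force: 0.0
```

```bash
python3 -c "
from h import *
rel(.4444,.3068,.031,np.radians(34.6)); s=ctrl.get_state(); print(s['position'],s['qd'])
draw(grab('scene'),[],(170,150,330,270),5,'pics/g1.png')"
```

```text
shift [-1.1 -2.4  3.1] turn [ 0.002 -0.     0.006] q7 0.02 t 2.8667
[0.4457 0.3091 0.0341] [-0.0008 -0.0177  0.0029 -0.0147  0.0016 -0.003  -0.    ]
```

View pics/g1.png

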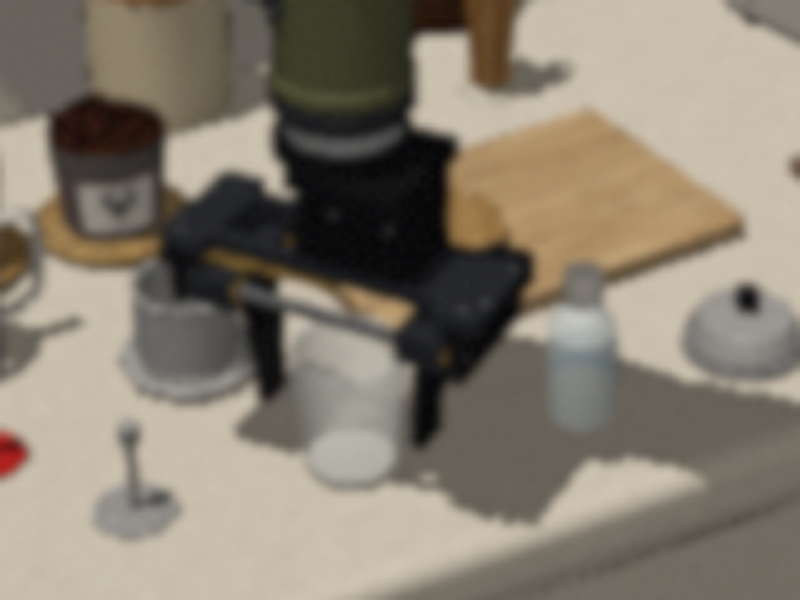

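Glass is between the fingers and clear of both. Closing.

Call:
{"name": "jog_arm", "arguments": {"increments": [{"tx":-1,"ty":-2,"tz":3,"wx":0,"wy":0,"wz":0,"gripper":0.85},{"tx":-1,"ty":-2,"tz":3,"wx":0,"wy":0,"wz":0,"gripper":0.75},{"tx":-1,"ty":-2,"tz":3,"wx":0,"wy":0,"wz":0,"gripper":0.6},{"tx":-1,"ty":-2,"tz":3,"wx":0,"wy":0,"wz":0,"gripper":0.5},{"tx":-1,"ty":-2,"tz":3,"wx":0,"wy":0,"wz":0,"gripper":0.5}], "grip_force": 15}}

```text
time: 3.33
position: [0.4443, 0.3066, 0.0301]
tool_rot: [1.452, 2.786, 0.002]
ft_force: [0.6, 0.0, 1.6]
grip_width: 0.717
grip_force: 14.9
```

Call:
{"name": "jog_arm", "arguments": {"increments": [{"tx":0,"ty":0,"tz":0,"wx":0,"wy":0,"wz":0,"gripper":0.5},{"tx":0,"ty":0,"tz":0,"wx":0,"wy":0,"wz":0,"gripper":0.5},{"tx":0,"ty":0,"tz":0,"wx":0,"wy":0,"wz":0,"gripper":0.5},{"tx":0,"ty":0,"tz":0,"wx":0,"wy":0,"wz":0,"gripper":0.5},{"tx":0,"ty":0,"tz":0,"wx":0,"wy":0,"wz":0,"gripper":0.5}]}}

```text
time: 3.75
position: [0.4443, 0.3066, 0.03]
tool_rot: [1.452, 2.786, 0.002]
ft_force: [1.2, 0.6, 4.3]
grip_width: 0.718
grip_force: 14.8
```

Call:
{"name": "jog_arm", "arguments": {"increments": [{"tx":0,"ty":0,"tz":-10,"wx":0,"wy":0,"wz":0,"gripper":0.5},{"tx":0,"ty":0,"tz":-35,"wx":0,"wy":0,"wz":0,"gripper":0.5},{"tx":0,"ty":0,"tz":-65,"wx":0,"wy":0,"wz":0,"gripper":0.5},{"tx":0,"ty":0,"tz":-85,"wx":0,"wy":0,"wz":0,"gripper":0.5},{"tx":0,"ty":0,"tz":-85,"wx":0,"wy":0,"wz":0,"gripper":0.5}]}}

```text
time: 4.17
position: [0.4458, 0.3077, 0.119]
tool_rot: [1.451, 2.784, 0.01]
ft_force: [1.2, 0.9, -0.9]
grip_width: 0.718
grip_force: 15.0
```

```bash
python3 -c "
from h import *
print(fit([grab('top'),grab('scene')],[circ(.026,0)],[.4444,.3068],z=.085))
rel(.6084,.1708,.115,np.radians(15.7))"
```

```text
(array([0.4533, 0.3052]), np.float64(19.544492795471324))
shift [-205.3   57.6   -0.4] turn [ 0.    -0.     0.336] q7 -0.01 t 4.2667
```

Call:
{"name": "jog_arm", "arguments": {"increments": [{"tx":-30,"ty":8,"tz":0,"wx":0,"wy":0,"wz":0.07,"gripper":0.5},{"tx":-70,"ty":20,"tz":0,"wx":0,"wy":0,"wz":0.14,"gripper":0.5},{"tx":-110,"ty":31,"tz":0,"wx":0,"wy":0,"wz":0.21,"gripper":0.5},{"tx":-150,"ty":42,"tz":0,"wx":0,"wy":0,"wz":0.28,"gripper":0.5},{"tx":-185,"ty":52,"tz":0,"wx":0,"wy":0,"wz":0.336,"gripper":0.5}]}}

```text
time: 4.68
position: [0.5925, 0.1813, 0.1121]
tool_rot: [-1.902, -2.499, 0.006]
ft_force: [1.1, -0.1, -2.1]
grip_width: 0.718
grip_force: 15.0
```

Call:
{"name": "jog_arm", "arguments": {"increments": [{"tx":0,"ty":0,"tz":0,"wx":0,"wy":0,"wz":0,"gripper":0.5},{"tx":0,"ty":0,"tz":0,"wx":0,"wy":0,"wz":0,"gripper":0.5},{"tx":0,"ty":0,"tz":0,"wx":0,"wy":0,"wz":0,"gripper":0.5},{"tx":0,"ty":0,"tz":0,"wx":0,"wy":0,"wz":0,"gripper":0.5},{"tx":0,"ty":0,"tz":0,"wx":0,"wy":0,"wz":0,"gripper":0.5}]}}

```text
time: 5.1
position: [0.5909, 0.186, 0.1137]
tool_rot: [-1.893, -2.505, 0.001]
ft_force: [0.3, -0.2, -2.4]
grip_width: 0.723
grip_force: 15.0
```

```bash
python3 -c "
from h import *
rel(.6084,.1708,.060,np.radians(15.7))"
```

```text
shift [-19.4  12.8  53.7] turn [-0.002 -0.001  0.003] q7 0.03 t 5.1
```

Call:
{"name": "jog_arm", "arguments": {"increments": [{"tx":-10,"ty":6,"tz":10,"wx":0,"wy":0,"wz":0.003,"gripper":0.5},{"tx":-19.4,"ty":12.8,"tz":25,"wx":0,"wy":0,"wz":0.003,"gripper":0.5},{"tx":-19.4,"ty":12.8,"tz":40,"wx":0,"wy":0,"wz":0.003,"gripper":0.5},{"tx":-19.4,"ty":12.8,"tz":48,"wx":0,"wy":0,"wz":0.003,"gripper":0.5},{"tx":-19.4,"ty":12.8,"tz":48,"wx":0,"wy":0,"wz":0.003,"gripper":0.5}]}}

```text
time: 5.52
position: [0.6081, 0.1687, 0.0637]
tool_rot: [-1.899, -2.499, 0.006]
ft_force: [0.2, 0.3, -2.7]
grip_width: 0.723
grip_force: 15.0
```

Call:
{"name": "jog_arm", "arguments": {"increments": [{"tx":0,"ty":0,"tz":0,"wx":0,"wy":0,"wz":0,"gripper":0.5},{"tx":0,"ty":0,"tz":0,"wx":0,"wy":0,"wz":0,"gripper":0.5},{"tx":0,"ty":0,"tz":0,"wx":0,"wy":0,"wz":0,"gripper":0.5},{"tx":0,"ty":0,"tz":0,"wx":0,"wy":0,"wz":0,"gripper":0.5},{"tx":0,"ty":0,"tz":0,"wx":0,"wy":0,"wz":0,"gripper":0.5}]}}

```text
time: 5.93
position: [0.6104, 0.1695, 0.0674]
tool_rot: [1.9, 2.501, 0.002]
ft_force: [0.1, -0.5, -3.0]
grip_width: 0.715
grip_force: 15.0
```

```bash
python3 -c "
from h import *
rel(.6084,.1708,.058,np.radians(15.7))
d=grab('scene');draw(d,[circ(.052,.027)+[.6084,.1708,0],circ(.026,.034)+[.6084,.1708,0]],(200,130,300,230),6,'pics/g2.png')"
```

```text
shift [ 1.8 -1.6  9.4] turn [ 0.001 -0.    -0.003] q7 0.09 t 5.9333
```

View pics/g2.png

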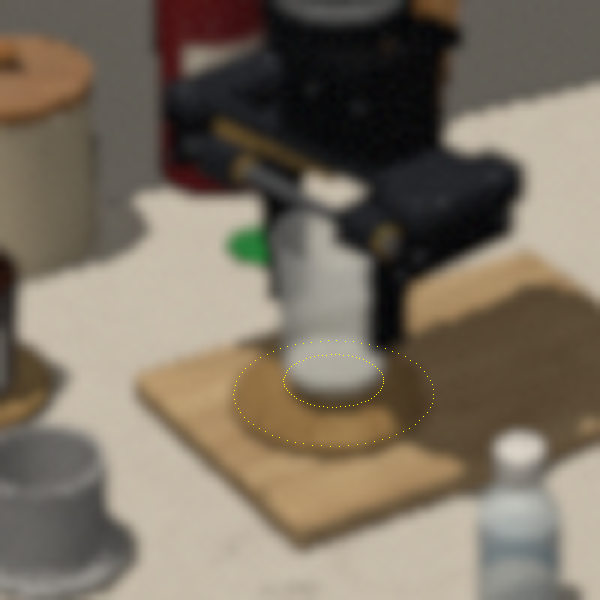

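Call:
{"name": "jog_arm", "arguments": {"increments": [{"tx":1,"ty":-1,"tz":3,"wx":0,"wy":0,"wz":0,"gripper":0.5},{"tx":1,"ty":-1,"tz":5,"wx":0,"wy":0,"wz":0,"gripper":0.5},{"tx":1,"ty":-1,"tz":7,"wx":0,"wy":0,"wz":0,"gripper":0.5},{"tx":1,"ty":-1,"tz":8,"wx":0,"wy":0,"wz":0,"gripper":0.5},{"tx":1,"ty":-1,"tz":8,"wx":0,"wy":0,"wz":0,"gripper":0.5}]}}

```text
time: 6.4
position: [0.6085, 0.1698, 0.0581]
tool_rot: [-1.901, -2.501, 0.001]
ft_force: [-0.0, 0.4, -1.7]
grip_width: 0.719
grip_force: 15.0
```

```bash
python3 -c "
from h import *
rel(.6084,.1708,.058,np.radians(15.7));rel(.6084,.1708,.058,np.radians(15.7))"
```

```text
shift [1.  0.2 0.1] turn [-0.001  0.    -0.003] q7 0.09 t 6.4
shift [1.  0.2 0.1] turn [-0.001  0.    -0.003] q7 0.09 t 6.4
```

Call:
{"name": "jog_arm", "arguments": {"increments": [{"tx":1,"ty":0,"tz":1,"wx":0,"wy":0,"wz":0,"gripper":0.5},{"tx":1,"ty":0,"tz":2,"wx":0,"wy":0,"wz":0,"gripper":0.5},{"tx":1,"ty":0,"tz":2,"wx":0,"wy":0,"wz":0,"gripper":0.5},{"tx":1,"ty":0,"tz":2,"wx":0,"wy":0,"wz":0,"gripper":0.5},{"tx":1,"ty":0,"tz":2,"wx":0,"wy":0,"wz":0,"gripper":0.5}]}}

```text
time: 6.82
position: [0.6085, 0.1708, 0.0566]
tool_rot: [1.901, 2.501, 0.0]
ft_force: [0.8, -0.0, -1.1]
grip_width: 0.718
grip_force: 15.0
```

Call:
{"name": "jog_arm", "arguments": {"increments": [{"tx":0,"ty":0,"tz":0,"wx":0,"wy":0,"wz":0,"gripper":0.5},{"tx":0,"ty":0,"tz":0,"wx":0,"wy":0,"wz":0,"gripper":0.5},{"tx":0,"ty":0,"tz":0,"wx":0,"wy":0,"wz":0,"gripper":0.5},{"tx":0,"ty":0,"tz":0,"wx":0,"wy":0,"wz":0,"gripper":0.5},{"tx":0,"ty":0,"tz":0,"wx":0,"wy":0,"wz":0,"gripper":0.5}]}}

```text
time: 7.23
position: [0.6085, 0.1708, 0.0566]
tool_rot: [1.901, 2.501, 0.0]
ft_force: [0.4, 0.1, -0.9]
grip_width: 0.716
grip_force: 15.0
```

Call:
{"name": "jog_arm", "arguments": {"increments": [{"tx":0,"ty":0,"tz":0.5,"wx":0,"wy":0,"wz":0,"gripper":0.5},{"tx":0,"ty":0,"tz":1,"wx":0,"wy":0,"wz":0,"gripper":0.5},{"tx":0,"ty":0,"tz":1.2,"wx":0,"wy":0,"wz":0,"gripper":0.5},{"tx":0,"ty":0,"tz":1.2,"wx":0,"wy":0,"wz":0,"gripper":0.5},{"tx":0,"ty":0,"tz":1.2,"wx":0,"wy":0,"wz":0,"gripper":0.5}]}}

```text
time: 7.65
position: [0.6087, 0.1711, 0.0564]
tool_rot: [-1.901, -2.501, -0.001]
ft_force: [-2.5, 0.2, 4.6]
grip_width: 0.72
grip_force: 14.7
```

In contact, pressing about 7 N. Releasing slowly.

Call:
{"name": "jog_arm", "arguments": {"increments": [{"tx":0,"ty":0,"tz":-0.7,"wx":0,"wy":0,"wz":0,"gripper":0.73},{"tx":0,"ty":0,"tz":-0.7,"wx":0,"wy":0,"wz":0,"gripper":0.78},{"tx":0,"ty":0,"tz":-0.7,"wx":0,"wy":0,"wz":0,"gripper":0.85},{"tx":0,"ty":0,"tz":-0.7,"wx":0,"wy":0,"wz":0,"gripper":0.95},{"tx":0,"ty":0,"tz":-0.7,"wx":0,"wy":0,"wz":0,"gripper":1}]}}

```text
time: 8.07
position: [0.6086, 0.1708, 0.0559]
tool_rot: [1.901, 2.501, 0.0]
ft_force: [-0.5, -0.1, 0.0]
grip_width: 0.92
grip_force: 0.0
```

Call:
{"name": "jog_arm", "arguments": {"increments": [{"tx":0,"ty":0,"tz":-10,"wx":0,"wy":0,"wz":0,"gripper":1},{"tx":0,"ty":0,"tz":-30,"wx":0,"wy":0,"wz":0,"gripper":1},{"tx":0,"ty":0,"tz":-60,"wx":0,"wy":0,"wz":0,"gripper":1},{"tx":0,"ty":0,"tz":-100,"wx":0,"wy":0,"wz":0,"gripper":1},{"tx":0,"ty":0,"tz":-140,"wx":0,"wy":0,"wz":0,"gripper":1}]}}

```text
time: 8.48
position: [0.6078, 0.1705, 0.1975]
tool_rot: [-1.901, -2.5, 0.002]
ft_force: [0.6, 0.8, 0.1]
grip_width: 0.995
grip_force: 0.0
```

```bash
python3 -c "
from h import *
rel(.570,.3473,.20,np.radians(31.3));rel(.570,.3473,.20,np.radians(121));
print(ctrl.get_state()['joint_positions'])"
```

```text
shift [180.5  10.8  -2.5] turn [-0.001  0.    -0.276] q7 0.05 t 8.4833
shift [180.5  10.8  -2.5] turn [-0.001  0.001  1.3  ] q7 0.05 t 8.4833
[-0.6417  0.3045  0.404   1.549  -0.1218  1.3144  0.0475]
```

```bash
python3 -c "
from h import *
T=grab('top');S=grab('scene')
print('jar rim',ray(T,(278/1.5,212/1.5),.08))
for z in (0,.1): print('pitcher top-view',z,ray(T,(188/1.5,268/1.5),z),ray(T,(255/1.5,269/1.5),z))
print('pitcher scene', ray(S,(127/1.5,235/1.5),.1))
print(fit([T],[circ(.032,.107)],[.6084,.1708],rng=.008),fit([T],[circ(.041,.01),circ(.031,.06)],[.570,.3473],rng=.008))
print(fit([T,S],[circ(.032,.107)],[.6084,.1708],rng=.008),fit([T,S],[circ(.041,.01),circ(.031,.06)],[.570,.3473],rng=.008))
draw(T,[circ(.041,.01)+[.570,.3473,0],circ(.031,.06)+[.570,.3473,0]],(100,110,230,230),5,'pics/f1.png')"
```

```text
jar rim [0.7335 0.3319 0.08  ]
pitcher top-view 0 [0.6501 0.5073 0.    ] [0.6473 0.3861 0.    ]
pitcher top-view 0.1 [0.6356 0.4745 0.1   ] [0.6331 0.3653 0.1   ]
pitcher scene [0.9721 0.6062 0.1   ]
(array([0.6106, 0.1744]), np.float64(3.3036832593234458)) (array([0.5713, 0.3471]), np.float64(13.358751462834205))
(array([0.6089, 0.1805]), np.float64(13.386768152855382)) (array([0.5702, 0.3475]), np.float64(25.437437248078297))
```

View pics/f1.png

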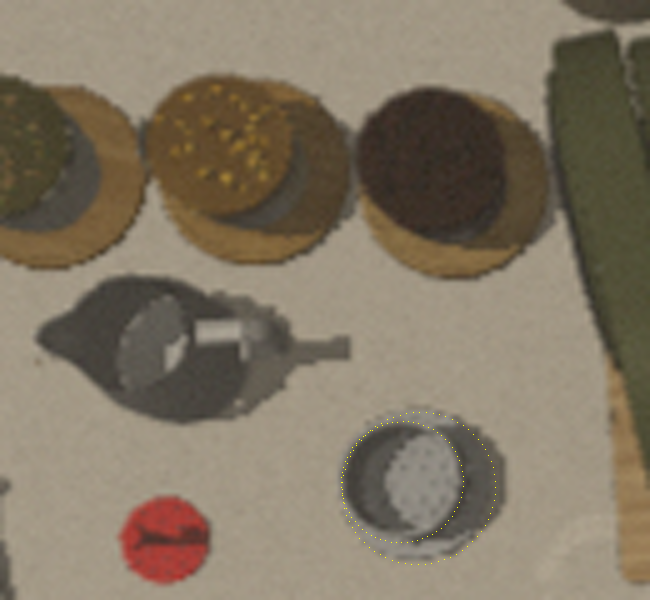

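```bash
python3 -c "
from h import *
rel(.570,.3473,.16,np.radians(-30))"
```

```text
shift [180.7   4.9  45.5] turn [ 0.013 -0.007  0.794] q7 0.05 t 8.5833
```

Call:
{"name": "jog_arm", "arguments": {"increments": [{"tx":36,"ty":1,"tz":5,"wx":0,"wy":0,"wz":0.12,"gripper":1},{"tx":72,"ty":2,"tz":5,"wx":0,"wy":0,"wz":0.24,"gripper":1},{"tx":108,"ty":3,"tz":5,"wx":0,"wy":0,"wz":0.36,"gripper":1},{"tx":144,"ty":4,"tz":5,"wx":0,"wy":0,"wz":0.48,"gripper":1},{"tx":180,"ty":5,"tz":5,"wx":0,"wy":0,"wz":0.6,"gripper":1}]}}

```text
time: 9.0
position: [0.5646, 0.3471, 0.1916]
tool_rot: [-2.561, -1.82, -0.001]
ft_force: [0.7, -0.3, -0.2]
grip_width: 1.001
grip_force: 0.0
```

Call:
{"name": "jog_arm", "arguments": {"increments": [{"tx":0,"ty":0,"tz":0,"wx":0,"wy":0,"wz":0.1,"gripper":1},{"tx":0,"ty":0,"tz":10,"wx":0,"wy":0,"wz":0.19,"gripper":1},{"tx":0,"ty":0,"tz":20,"wx":0,"wy":0,"wz":0.19,"gripper":1},{"tx":0,"ty":0,"tz":30,"wx":0,"wy":0,"wz":0.19,"gripper":1},{"tx":0,"ty":0,"tz":30,"wx":0,"wy":0,"wz":0.19,"gripper":1}]}}

```text
time: 9.42
position: [0.5639, 0.3441, 0.1582]
tool_rot: [2.716, 1.578, -0.007]
ft_force: [0.1, -0.6, -0.3]
grip_width: 0.997
grip_force: 0.0
```

```bash
python3 -c "
from h import *
rel(.5702,.3475,.033,np.radians(-30))
T=grab('top');S=grab('scene')
for V in ([T],[S],[T,S]):print(fit(V,[circ(.032,.107)],[.6084,.1708],rng=.012),fit(V,[circ(.026,.028)],[.6084,.1708],rng=.01))
draw(T,[circ(.032,.107)+[.6084,.1708,0],circ(.026,.028)+[.6084,.1708,0],circ(.052,.027)+[.6084,.1708,0]],(210,150,290,230),6,'pics/a.png')
draw(S,[circ(.032,.107)+[.6084,.1708,0],circ(.026,.028)+[.6084,.1708,0],circ(.052,.027)+[.6084,.1708,0]],(210,140,290,220),6,'pics/b.png')
cv2.imwrite('pics/g3.png',cv2.hconcat([cv2.imread('pics/a.png'),cv2.imread('pics/b.png')])[:, :800] if 0 else cv2.resize(cv2.hconcat([cv2.imread('pics/a.png'),cv2.imread('pics/b.png')]),(800,400)))"
```

```text
shift [  6.6   4.  125.2] turn [-0.002  0.004  0.006] q7 -0.98 t 9.4167
(array([0.6088, 0.1717]), np.float64(11.203633239109532)) (array([0.6068, 0.171 ]), np.float64(14.015119027212036))
(array([0.6299, 0.1862]), np.float64(11.744959358389133)) (array([0.6138, 0.1685]), np.float64(15.991439136386127))
(array([0.6088, 0.1723]), np.float64(20.982332424942726)) (array([0.6081, 0.1707]), np.float64(28.881519816885252))
```

View pics/g3.png

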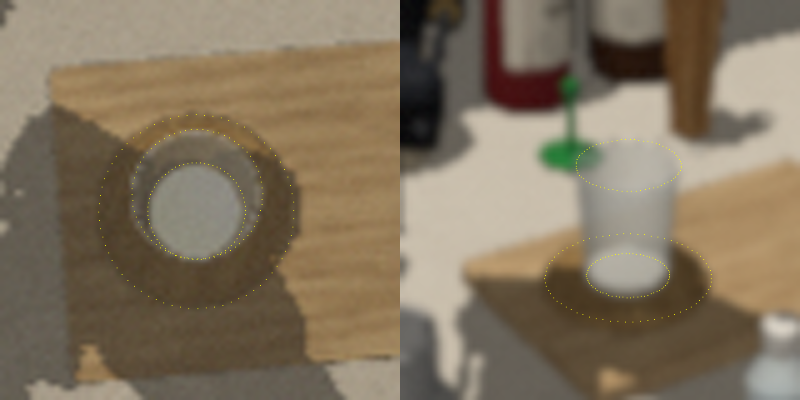

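Glass stands upright in the middle of the coaster, with rim and foot on the model outlines. Now the filter.

Call:
{"name": "jog_arm", "arguments": {"increments": [{"tx":6,"ty":4,"tz":30,"wx":0,"wy":0,"wz":0,"gripper":1},{"tx":6,"ty":4,"tz":60,"wx":0,"wy":0,"wz":0,"gripper":1},{"tx":6,"ty":4,"tz":80,"wx":0,"wy":0,"wz":0,"gripper":1},{"tx":6,"ty":4,"tz":80,"wx":0,"wy":0,"wz":0,"gripper":1},{"tx":6,"ty":4,"tz":80,"wx":0,"wy":0,"wz":0,"gripper":1}]}}

```text
time: 9.93
position: [0.5714, 0.3482, 0.0808]
tool_rot: [2.717, 1.577, -0.002]
ft_force: [0.7, 0.9, 0.7]
grip_width: 0.999
grip_force: 0.0
```

```bash
python3 -c "
from h import *
rel(.5702,.3475,.033,np.radians(-30))"
```

```text
shift [-1.2 -0.7 47.8] turn [-0.001  0.001  0.005] q7 -0.96 t 9.9333
```

Call:
{"name": "jog_arm", "arguments": {"increments": [{"tx":-1,"ty":-0.7,"tz":20,"wx":0,"wy":0,"wz":0,"gripper":1},{"tx":-1,"ty":-0.7,"tz":38,"wx":0,"wy":0,"wz":0,"gripper":1},{"tx":-1,"ty":-0.7,"tz":48,"wx":0,"wy":0,"wz":0,"gripper":1},{"tx":-1,"ty":-0.7,"tz":48,"wx":0,"wy":0,"wz":0,"gripper":1},{"tx":-1,"ty":-0.7,"tz":48,"wx":0,"wy":0,"wz":0,"gripper":1}]}}

```text
time: 10.35
position: [0.5712, 0.3486, 0.0344]
tool_rot: [-2.717, -1.577, -0.002]
ft_force: [0.6, 1.0, 0.6]
grip_width: 1.0
grip_force: 0.0
```

```bash
python3 -c "
from h import *
rel(.5702,.3475,.033,np.radians(-30))"
```

```text
shift [-1.5 -0.3  1.4] turn [ 0.001 -0.001  0.005] q7 -0.95 t 10.35
```

Call:
{"name": "jog_arm", "arguments": {"increments": [{"tx":-1,"ty":0,"tz":1,"wx":0,"wy":0,"wz":0,"gripper":0.85},{"tx":-1,"ty":0,"tz":1,"wx":0,"wy":0,"wz":0,"gripper":0.78},{"tx":-1,"ty":0,"tz":1,"wx":0,"wy":0,"wz":0,"gripper":0.72},{"tx":-1,"ty":0,"tz":1,"wx":0,"wy":0,"wz":0,"gripper":0.6},{"tx":-1,"ty":0,"tz":1,"wx":0,"wy":0,"wz":0,"gripper":0.5}]}}

```text
time: 10.77
position: [0.5704, 0.3476, 0.0327]
tool_rot: [2.717, 1.577, 0.002]
ft_force: [0.3, -0.3, 2.3]
grip_width: 0.711
grip_force: 15.1
```

Call:
{"name": "jog_arm", "arguments": {"increments": [{"tx":0,"ty":0,"tz":0,"wx":0,"wy":0,"wz":0,"gripper":0.5},{"tx":0,"ty":0,"tz":0,"wx":0,"wy":0,"wz":0,"gripper":0.5},{"tx":0,"ty":0,"tz":0,"wx":0,"wy":0,"wz":0,"gripper":0.5},{"tx":0,"ty":0,"tz":0,"wx":0,"wy":0,"wz":0,"gripper":0.5},{"tx":0,"ty":0,"tz":0,"wx":0,"wy":0,"wz":0,"gripper":0.5}]}}

```text
time: 11.18
position: [0.5704, 0.3476, 0.0327]
tool_rot: [-2.717, -1.577, -0.002]
ft_force: [0.5, 0.1, 3.8]
grip_width: 0.716
grip_force: 15.0
```

Call:
{"name": "jog_arm", "arguments": {"increments": [{"tx":0,"ty":0,"tz":-10,"wx":0,"wy":0,"wz":0,"gripper":0.5},{"tx":0,"ty":0,"tz":-40,"wx":0,"wy":0,"wz":0,"gripper":0.5},{"tx":0,"ty":0,"tz":-80,"wx":0,"wy":0,"wz":0,"gripper":0.5},{"tx":0,"ty":0,"tz":-120,"wx":0,"wy":0,"wz":0,"gripper":0.5},{"tx":0,"ty":0,"tz":-150,"wx":0,"wy":0,"wz":0,"gripper":0.5}]}}

```text
time: 11.6
position: [0.5702, 0.3475, 0.1853]
tool_rot: [-2.717, -1.577, -0.003]
ft_force: [0.0, 0.7, -0.5]
grip_width: 0.711
grip_force: 15.0
```

```bash
python3 -c "
from h import *
rel(.6084,.171,.18,np.radians(-46))"
```

```text
shift [-134.3  120.8    5.2] turn [ 0.    -0.002  0.284] q7 -0.99 t 11.6
```

Call:
{"name": "jog_arm", "arguments": {"increments": [{"tx":-25,"ty":22,"tz":0,"wx":0,"wy":0,"wz":0,"gripper":0.5},{"tx":-50,"ty":45,"tz":0,"wx":0,"wy":0,"wz":0,"gripper":0.5},{"tx":-78,"ty":70,"tz":0,"wx":0,"wy":0,"wz":0,"gripper":0.5},{"tx":-106,"ty":95,"tz":0,"wx":0,"wy":0,"wz":0,"gripper":0.5},{"tx":-134,"ty":121,"tz":0,"wx":0,"wy":0,"wz":0,"gripper":0.5}]}}

```text
time: 12.02
position: [0.6078, 0.1696, 0.1819]
tool_rot: [-2.716, -1.578, 0.002]
ft_force: [0.7, -0.3, -0.4]
grip_width: 0.708
grip_force: 15.0
```

Call:
{"name": "jog_arm", "arguments": {"increments": [{"tx":0,"ty":0,"tz":0,"wx":0,"wy":0,"wz":0,"gripper":0.5},{"tx":0,"ty":0,"tz":0,"wx":0,"wy":0,"wz":0,"gripper":0.5},{"tx":0,"ty":0,"tz":0,"wx":0,"wy":0,"wz":0,"gripper":0.5},{"tx":0,"ty":0,"tz":0,"wx":0,"wy":0,"wz":0,"gripper":0.5},{"tx":0,"ty":0,"tz":0,"wx":0,"wy":0,"wz":0,"gripper":0.5}]}}

```text
time: 12.43
position: [0.6079, 0.1733, 0.1817]
tool_rot: [-2.714, -1.581, 0.001]
ft_force: [0.0, -0.2, -1.2]
grip_width: 0.712
grip_force: 15.0
```

```bash
python3 -c "
from h import *
rel(.6084,.171,.145,np.radians(-30))"
```

```text
shift [-1.7  1.6 36.7] turn [-0.001 -0.     0.008] q7 -0.71 t 12.4333
```

Call:
{"name": "jog_arm", "arguments": {"increments": [{"tx":-1.5,"ty":1.5,"tz":12,"wx":0,"wy":0,"wz":0,"gripper":0.5},{"tx":-1.5,"ty":1.5,"tz":24,"wx":0,"wy":0,"wz":0,"gripper":0.5},{"tx":-1.5,"ty":1.5,"tz":37,"wx":0,"wy":0,"wz":0,"gripper":0.5},{"tx":-1.5,"ty":1.5,"tz":37,"wx":0,"wy":0,"wz":0,"gripper":0.5},{"tx":-1.5,"ty":1.5,"tz":37,"wx":0,"wy":0,"wz":0,"gripper":0.5}]}}

```text
time: 12.85
position: [0.6079, 0.1689, 0.1431]
tool_rot: [-2.717, -1.577, 0.005]
ft_force: [0.2, -0.0, -1.6]
grip_width: 0.71
grip_force: 15.0
```

Call:
{"name": "jog_arm", "arguments": {"increments": [{"tx":0,"ty":0,"tz":0,"wx":0,"wy":0,"wz":0,"gripper":0.5},{"tx":0,"ty":0,"tz":0,"wx":0,"wy":0,"wz":0,"gripper":0.5},{"tx":0,"ty":0,"tz":0,"wx":0,"wy":0,"wz":0,"gripper":0.5},{"tx":0,"ty":0,"tz":0,"wx":0,"wy":0,"wz":0,"gripper":0.5},{"tx":0,"ty":0,"tz":0,"wx":0,"wy":0,"wz":0,"gripper":0.5}]}}

```text
time: 13.27
position: [0.6094, 0.1691, 0.1456]
tool_rot: [2.717, 1.577, 0.002]
ft_force: [0.4, 0.3, -1.4]
grip_width: 0.714
grip_force: 15.0
```

```bash
python3 -c "
from h import *
rel(.6084,.171,.1327,np.radians(-30))"
```

```text
shift [ 1.2 -1.9 12.9] turn [ 0.001 -0.001  0.005] q7 -0.7 t 13.2667
```

Call:
{"name": "jog_arm", "arguments": {"increments": [{"tx":0.7,"ty":-1,"tz":3,"wx":0,"wy":0,"wz":0,"gripper":0.5},{"tx":0.7,"ty":-1,"tz":6,"wx":0,"wy":0,"wz":0,"gripper":0.5},{"tx":0.7,"ty":-1,"tz":8,"wx":0,"wy":0,"wz":0,"gripper":0.5},{"tx":0.7,"ty":-1,"tz":10,"wx":0,"wy":0,"wz":0,"gripper":0.5},{"tx":0.7,"ty":-1,"tz":12,"wx":0,"wy":0,"wz":0,"gripper":0.5}]}}

```text
time: 13.68
position: [0.6085, 0.1701, 0.1327]
tool_rot: [-2.717, -1.577, 0.0]
ft_force: [0.5, -0.5, -1.5]
grip_width: 0.712
grip_force: 15.0
```

Call:
{"name": "jog_arm", "arguments": {"increments": [{"tx":0,"ty":0,"tz":0,"wx":0,"wy":0,"wz":0,"gripper":0.5},{"tx":0,"ty":0,"tz":0,"wx":0,"wy":0,"wz":0,"gripper":0.5},{"tx":0,"ty":0,"tz":0,"wx":0,"wy":0,"wz":0,"gripper":0.5},{"tx":0,"ty":0,"tz":0,"wx":0,"wy":0,"wz":0,"gripper":0.5},{"tx":0,"ty":0,"tz":0,"wx":0,"wy":0,"wz":0,"gripper":0.5}]}}

```text
time: 14.1
position: [0.6087, 0.1701, 0.1332]
tool_rot: [2.717, 1.577, 0.001]
ft_force: [-0.1, -0.1, -1.1]
grip_width: 0.708
grip_force: 15.0
```

```bash
python3 -c "
from h import *
rel(.6084,.171,.1327,np.radians(-30))
S=grab('scene');P=np.array([.6084,.171,0])
draw(S,[circ(.032,.107)+P,circ(.041,.107)+P],(210,110,290,210),6,'pics/f2.png')"
```

```text
shift [ 0.6 -0.7  0.5] turn [ 0.    -0.     0.005] q7 -0.69 t 14.1
```

View pics/f2.png

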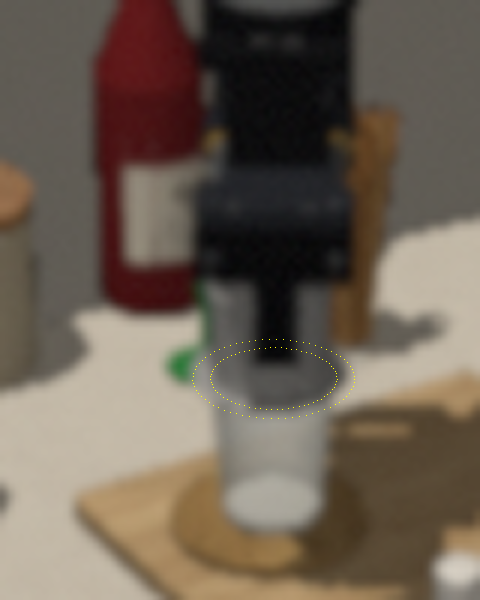

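Plug is inside the rim and the flange outline coincides. Lower the last bit and release.

Call:
{"name": "jog_arm", "arguments": {"increments": [{"tx":0.5,"ty":-0.5,"tz":0.5,"wx":0,"wy":0,"wz":0,"gripper":0.5},{"tx":0.5,"ty":-0.5,"tz":1,"wx":0,"wy":0,"wz":0,"gripper":0.5},{"tx":0.5,"ty":-0.5,"tz":1.2,"wx":0,"wy":0,"wz":0,"gripper":0.5},{"tx":0.5,"ty":-0.5,"tz":1.2,"wx":0,"wy":0,"wz":0,"gripper":0.5},{"tx":0.5,"ty":-0.5,"tz":1.2,"wx":0,"wy":0,"wz":0,"gripper":0.5}]}}

```text
time: 14.57
position: [0.6085, 0.171, 0.1321]
tool_rot: [-2.717, -1.577, -0.001]
ft_force: [0.2, -0.1, -0.0]
grip_width: 0.71
grip_force: 15.0
```

Call:
{"name": "jog_arm", "arguments": {"increments": [{"tx":0,"ty":0,"tz":0,"wx":0,"wy":0,"wz":0,"gripper":0.73},{"tx":0,"ty":0,"tz":0,"wx":0,"wy":0,"wz":0,"gripper":0.78},{"tx":0,"ty":0,"tz":0,"wx":0,"wy":0,"wz":0,"gripper":0.85},{"tx":0,"ty":0,"tz":0,"wx":0,"wy":0,"wz":0,"gripper":0.95},{"tx":0,"ty":0,"tz":0,"wx":0,"wy":0,"wz":0,"gripper":1}]}}

```text
time: 14.98
position: [0.6085, 0.1707, 0.1318]
tool_rot: [2.717, 1.577, 0.0]
ft_force: [0.3, -0.3, 0.1]
grip_width: 0.917
grip_force: 0.0
```

Call:
{"name": "jog_arm", "arguments": {"increments": [{"tx":0,"ty":0,"tz":-10,"wx":0,"wy":0,"wz":0,"gripper":1},{"tx":0,"ty":0,"tz":-30,"wx":0,"wy":0,"wz":0,"gripper":1},{"tx":0,"ty":0,"tz":-60,"wx":0,"wy":0,"wz":0,"gripper":1},{"tx":0,"ty":0,"tz":-90,"wx":0,"wy":0,"wz":0,"gripper":1},{"tx":0,"ty":0,"tz":-90,"wx":0,"wy":0,"wz":0,"gripper":1}]}}

```text
time: 15.4
position: [0.6119, 0.1713, 0.2297]
tool_rot: [2.716, 1.576, 0.018]
ft_force: [0.9, -0.4, 1.2]
grip_width: 0.996
grip_force: 0.0
```

```bash
python3 -c "
from h import *
rel(.460,.4286,.16,np.radians(-47))
print(ctrl.get_state()['joint_positions'])"
```

```text
shift [ 147.3 -260.1   69.1] turn [ 0.006 -0.01   0.301] q7 -0.72 t 15.4
[-0.7322  0.2974  0.5214  1.5093 -0.1514  1.3633 -0.7195]
```

Call:
{"name": "jog_arm", "arguments": {"increments": [{"tx":18,"ty":-33,"tz":0,"wx":0,"wy":0,"wz":0,"gripper":1},{"tx":36,"ty":-65,"tz":0,"wx":0,"wy":0,"wz":0,"gripper":1},{"tx":54,"ty":-97,"tz":0,"wx":0,"wy":0,"wz":0,"gripper":1},{"tx":72,"ty":-129,"tz":0,"wx":0,"wy":0,"wz":0,"gripper":1},{"tx":90,"ty":-161,"tz":0,"wx":0,"wy":0,"wz":0,"gripper":1}]}}

```text
time: 15.82
position: [0.5124, 0.3302, 0.2228]
tool_rot: [-2.717, -1.576, -0.002]
ft_force: [0.8, 0.5, -0.2]
grip_width: 1.002
grip_force: 0.0
```

Call:
{"name": "jog_arm", "arguments": {"increments": [{"tx":15,"ty":-25,"tz":10,"wx":0,"wy":0,"wz":0,"gripper":0.8},{"tx":30,"ty":-50,"tz":20,"wx":0,"wy":0,"wz":0,"gripper":0.7},{"tx":45,"ty":-75,"tz":40,"wx":0,"wy":0,"wz":0,"gripper":0.6},{"tx":57,"ty":-99,"tz":60,"wx":0,"wy":0,"wz":0,"gripper":0.5},{"tx":57,"ty":-99,"tz":70,"wx":0,"wy":0,"wz":0,"gripper":0.5}]}}

```text
time: 16.23
position: [0.4493, 0.4337, 0.1497]
tool_rot: [-2.706, -1.588, 0.005]
ft_force: [-0.8, 0.8, -0.3]
grip_width: 0.708
grip_force: 0.0
```

```bash
python3 -c "
from h import *
T=grab('top');S=grab('scene')
c=[circ(.0235,.003)]
for V in ([T],[S],[T,S]):print(fit(V,c,[.460,.4286],rng=.008))
c=[circ(.041,.107+.003),circ(.031,.16)]
for V in ([T],[S],[T,S]):print(fit(V,c,[.6084,.171],rng=.008))
print([ (np.round(r['bbox']),r['conf']) for r in vision.spot_in('scene','press')])
rel(.460,.4286,.10,np.radians(-30))
print(ctrl.get_state()['joint_positions'])
P=np.array([.6084,.171,0]);Q=np.array([.460,.4286,0])
L=[circ(.041,.11)+P,circ(.031,.16)+P]+[circ(.0235,.003)+Q,circ(.006,.06)+Q,circ(.006,.048)+Q]
draw(T,L,(130,130,290,280),4,'pics/a.png');draw(S,L,(140,110,300,260),4,'pics/b.png')
cv2.imwrite('pics/p1.png',cv2.resize(cv2.hconcat([cv2.imread('pics/a.png')[:600,:640],cv2.imread('pics/b.png')[:600,:640]]),(800,375)))"
```

```text
(array([0.46  , 0.4273]), np.float64(9.842373181920667))
(array([0.4579, 0.4292]), np.float64(13.635119081995143))
(array([0.4588, 0.4291]), np.float64(23.269839347050045))
(array([0.6057, 0.1724]), np.float64(10.86354185206503))
(array([0.6217, 0.1734]), np.float64(11.951936344254504))
(array([0.6106, 0.1719]), np.float64(21.810921498374327))
[(array([160., 221., 172., 249.]), 0.69), (array([186., 233., 205., 259.]), 0.6)]
shift [ 3.9  3.  51.5] turn [0.001 0.002 0.005] q7 -1.23 t 16.3833
[-1.0877  0.3172  0.3569  1.6224 -0.115   1.2243 -1.2264]
```

View pics/p1.png

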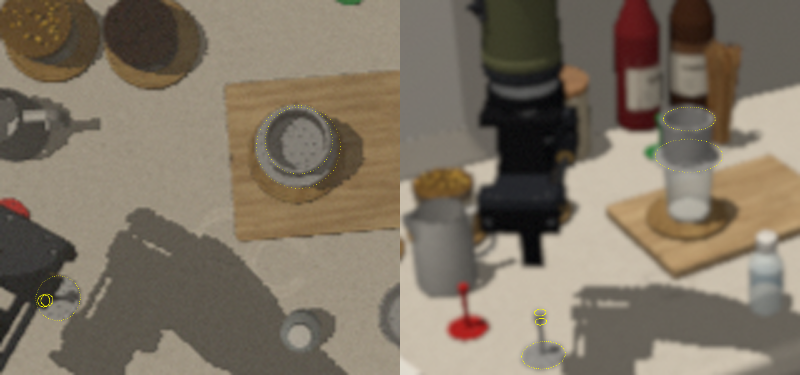

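Filter is seated upright on the glass at (298,145) in the left half, and the press outline matches the steel press. Descending on the knob.

Call:
{"name": "jog_arm", "arguments": {"increments": [{"tx":4,"ty":3,"tz":15,"wx":0,"wy":0,"wz":0,"gripper":0.5},{"tx":4,"ty":3,"tz":30,"wx":0,"wy":0,"wz":0,"gripper":0.5},{"tx":4,"ty":3,"tz":50,"wx":0,"wy":0,"wz":0,"gripper":0.5},{"tx":4,"ty":3,"tz":70,"wx":0,"wy":0,"wz":0,"gripper":0.5},{"tx":4,"ty":3,"tz":70,"wx":0,"wy":0,"wz":0,"gripper":0.5}]}}

```text
time: 16.8
position: [0.46, 0.4262, 0.0782]
tool_rot: [2.717, 1.572, -0.008]
ft_force: [-0.8, -0.8, -0.8]
grip_width: 0.502
grip_force: 0.0
```

Call:
{"name": "jog_arm", "arguments": {"increments": [{"tx":0,"ty":0,"tz":0,"wx":0,"wy":0,"wz":0,"gripper":0.5},{"tx":0,"ty":0,"tz":0,"wx":0,"wy":0,"wz":0,"gripper":0.5},{"tx":0,"ty":0,"tz":0,"wx":0,"wy":0,"wz":0,"gripper":0.5},{"tx":0,"ty":0,"tz":0,"wx":0,"wy":0,"wz":0,"gripper":0.5},{"tx":0,"ty":0,"tz":0,"wx":0,"wy":0,"wz":0,"gripper":0.5}]}}

```text
time: 17.22
position: [0.4608, 0.4299, 0.0831]
tool_rot: [-2.717, -1.577, -0.003]
ft_force: [-0.2, 0.2, -0.0]
grip_width: 0.497
grip_force: 0.0
```

```bash
python3 -c "
from h import *
rel(.4595,.4284,.047,np.radians(-30))"
```

```text
shift [-2.  -0.4 36.1] turn [ 0.    -0.002  0.005] q7 -1.2 t 17.2167
```

Call:
{"name": "jog_arm", "arguments": {"increments": [{"tx":-1.5,"ty":-0.4,"tz":15,"wx":0,"wy":0,"wz":0,"gripper":0.5},{"tx":-1.5,"ty":-0.4,"tz":28,"wx":0,"wy":0,"wz":0,"gripper":0.5},{"tx":-1.5,"ty":-0.4,"tz":36,"wx":0,"wy":0,"wz":0,"gripper":0.5},{"tx":-1.5,"ty":-0.4,"tz":36,"wx":0,"wy":0,"wz":0,"gripper":0.5},{"tx":-1.5,"ty":-0.4,"tz":36,"wx":0,"wy":0,"wz":0,"gripper":0.5}]}}

```text
time: 17.63
position: [0.4587, 0.4279, 0.0451]
tool_rot: [2.717, 1.577, -0.002]
ft_force: [-0.3, -0.6, 0.2]
grip_width: 0.501
grip_force: 0.0
```

Call:
{"name": "jog_arm", "arguments": {"increments": [{"tx":0,"ty":0,"tz":0,"wx":0,"wy":0,"wz":0,"gripper":0.5},{"tx":0,"ty":0,"tz":0,"wx":0,"wy":0,"wz":0,"gripper":0.5},{"tx":0,"ty":0,"tz":0,"wx":0,"wy":0,"wz":0,"gripper":0.5},{"tx":0,"ty":0,"tz":0,"wx":0,"wy":0,"wz":0,"gripper":0.5},{"tx":0,"ty":0,"tz":0,"wx":0,"wy":0,"wz":0,"gripper":0.5}]}}

```text
time: 18.05
position: [0.4593, 0.4285, 0.0463]
tool_rot: [-2.717, -1.577, -0.001]
ft_force: [0.0, -0.2, 1.1]
grip_width: 0.499
grip_force: 0.0
```

```bash
python3 -c "
from h import *
rel(.4595,.4284,.047,np.radians(-30))"
```

```text
shift [ 0.   0.2 -0.7] turn [ 0.    -0.001  0.005] q7 -1.19 t 18.05
```

Call:
{"name": "jog_arm", "arguments": {"increments": [{"tx":0,"ty":0,"tz":0,"wx":0,"wy":0,"wz":0,"gripper":0.35},{"tx":0,"ty":0,"tz":0,"wx":0,"wy":0,"wz":0,"gripper":0.25},{"tx":0,"ty":0,"tz":0,"wx":0,"wy":0,"wz":0,"gripper":0.17},{"tx":0,"ty":0,"tz":0,"wx":0,"wy":0,"wz":0,"gripper":0.12},{"tx":0,"ty":0,"tz":0,"wx":0,"wy":0,"wz":0,"gripper":0.05}], "grip_force": 15}}

```text
time: 18.47
position: [0.4591, 0.4283, 0.0459]
tool_rot: [-2.717, -1.577, -0.0]
ft_force: [0.3, 0.5, 0.4]
grip_width: 0.206
grip_force: 0.0
```

Call:
{"name": "jog_arm", "arguments": {"increments": [{"tx":0,"ty":0,"tz":0,"wx":0,"wy":0,"wz":0,"gripper":0},{"tx":0,"ty":0,"tz":0,"wx":0,"wy":0,"wz":0,"gripper":0},{"tx":0,"ty":0,"tz":0,"wx":0,"wy":0,"wz":0,"gripper":0},{"tx":0,"ty":0,"tz":0,"wx":0,"wy":0,"wz":0,"gripper":0},{"tx":0,"ty":0,"tz":0,"wx":0,"wy":0,"wz":0,"gripper":0}]}}

```text
time: 18.88
position: [0.4591, 0.4283, 0.0459]
tool_rot: [-2.717, -1.577, -0.0]
ft_force: [0.4, 0.2, -0.8]
grip_width: 0.122
grip_force: 15.0
```

Call:
{"name": "jog_arm", "arguments": {"increments": [{"tx":0,"ty":0,"tz":-10,"wx":0,"wy":0,"wz":0,"gripper":0},{"tx":0,"ty":0,"tz":-45,"wx":0,"wy":0,"wz":0,"gripper":0},{"tx":0,"ty":0,"tz":-85,"wx":0,"wy":0,"wz":0,"gripper":0},{"tx":0,"ty":0,"tz":-125,"wx":0,"wy":0,"wz":0,"gripper":0},{"tx":0,"ty":0,"tz":-160,"wx":0,"wy":0,"wz":0,"gripper":0}]}}

```text
time: 19.3
position: [0.4594, 0.4283, 0.2094]
tool_rot: [-2.717, -1.576, -0.003]
ft_force: [0.1, -0.2, -0.3]
grip_width: 0.125
grip_force: 15.0
```

Call:
{"name": "jog_arm", "arguments": {"increments": [{"tx":0,"ty":0,"tz":-25,"wx":0,"wy":0,"wz":0,"gripper":0},{"tx":0,"ty":0,"tz":-40,"wx":0,"wy":0,"wz":0,"gripper":0},{"tx":0,"ty":0,"tz":-40,"wx":0,"wy":0,"wz":0,"gripper":0},{"tx":0,"ty":0,"tz":-40,"wx":0,"wy":0,"wz":0,"gripper":0},{"tx":0,"ty":0,"tz":-40,"wx":0,"wy":0,"wz":0,"gripper":0}]}}

```text
time: 19.72
position: [0.4584, 0.4278, 0.2445]
tool_rot: [2.717, 1.577, -0.003]
ft_force: [0.3, -0.4, -1.0]
grip_width: 0.128
grip_force: 15.0
```

```bash
python3 -c "
from h import *
T=grab('top');S=grab('scene');s=ctrl.get_state();p=s['position']; print(p,s['grip_width'])
for V in ([T],[S],[T,S]):print(fit(V,[circ(.0235,.0015)],p[:2],rng=.012,z=p[2]-.046))
rel(.607,.1715,.245,np.radians(-30))
L=[circ(.0235,.0015)+p-[0,0,.046]]
draw(T,L,(100,200,180,280),5,'pics/a.png');u=proj(S,p)[0].astype(int);draw(S,L,(u[0]-40,u[1]-40,u[0]+40,u[1]+40),5,'pics/b.png')
cv2.imwrite('pics/p2.png',cv2.hconcat([cv2.imread('pics/a.png'),cv2.imread('pics/b.png')]))"
```

```text
[0.4583 0.4276 0.2438] 0.12554647886715523
(array([0.4604, 0.4296]), np.float64(12.057099159377742))
(array([0.4688, 0.4181]), np.float64(13.195013868383626))
(array([0.4604, 0.4279]), np.float64(23.044250354627493))
shift [-148.7  256.2   -0.9] turn [-0.001  0.003  0.005] q7 -1.24 t 19.8167
```

View pics/p2.png

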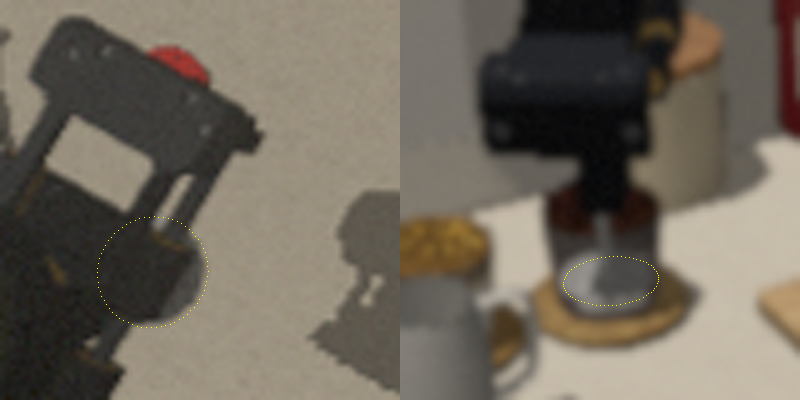

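Press is held upright, with its disc on the expected outline. Carry it to the filter.

Call:
{"name": "jog_arm", "arguments": {"increments": [{"tx":-17,"ty":29,"tz":0,"wx":0,"wy":0,"wz":0,"gripper":0},{"tx":-35,"ty":60,"tz":0,"wx":0,"wy":0,"wz":0,"gripper":0},{"tx":-53,"ty":92,"tz":0,"wx":0,"wy":0,"wz":0,"gripper":0},{"tx":-71,"ty":123,"tz":0,"wx":0,"wy":0,"wz":0,"gripper":0},{"tx":-89,"ty":154,"tz":0,"wx":0,"wy":0,"wz":0,"gripper":0}]}}

```text
time: 20.23
position: [0.5486, 0.2727, 0.2444]
tool_rot: [2.717, 1.577, -0.004]
ft_force: [0.7, 0.6, 0.2]
grip_width: 0.127
grip_force: 15.0
```

Call:
{"name": "jog_arm", "arguments": {"increments": [{"tx":-18,"ty":31,"tz":0,"wx":0,"wy":0,"wz":0,"gripper":0},{"tx":-36,"ty":62,"tz":0,"wx":0,"wy":0,"wz":0,"gripper":0},{"tx":-52,"ty":90,"tz":0,"wx":0,"wy":0,"wz":0,"gripper":0},{"tx":-60,"ty":103,"tz":0,"wx":0,"wy":0,"wz":0,"gripper":0},{"tx":-60,"ty":103,"tz":0,"wx":0,"wy":0,"wz":0,"gripper":0}]}}

```text
time: 20.65
position: [0.6098, 0.1648, 0.2445]
tool_rot: [2.721, 1.564, -0.004]
ft_force: [0.5, -0.8, -0.4]
grip_width: 0.124
grip_force: 15.0
```

Call:
{"name": "jog_arm", "arguments": {"increments": [{"tx":0,"ty":0,"tz":0,"wx":0,"wy":0,"wz":0,"gripper":0},{"tx":0,"ty":0,"tz":0,"wx":0,"wy":0,"wz":0,"gripper":0},{"tx":0,"ty":0,"tz":0,"wx":0,"wy":0,"wz":0,"gripper":0},{"tx":0,"ty":0,"tz":0,"wx":0,"wy":0,"wz":0,"gripper":0},{"tx":0,"ty":0,"tz":0,"wx":0,"wy":0,"wz":0,"gripper":0}]}}

```text
time: 21.07
position: [0.6078, 0.1728, 0.2457]
tool_rot: [-2.715, -1.58, 0.0]
ft_force: [-0.3, -0.5, -1.0]
grip_width: 0.122
grip_force: 15.0
```

```bash
python3 -c "
from h import *
rel(.608,.171,.212,np.radians(-30))"
```

```text
shift [-1.5  1.1 33.7] turn [-0.    -0.     0.007] q7 -0.72 t 21.0667
```

Rim at 0.160; the disc bottom is at TCP − 0.046. First stop just above the rim.

Call:
{"name": "jog_arm", "arguments": {"increments": [{"tx":-1,"ty":0.7,"tz":12,"wx":0,"wy":0,"wz":0,"gripper":0},{"tx":-1,"ty":0.7,"tz":24,"wx":0,"wy":0,"wz":0,"gripper":0},{"tx":-1,"ty":0.7,"tz":33,"wx":0,"wy":0,"wz":0,"gripper":0},{"tx":-1,"ty":0.7,"tz":33,"wx":0,"wy":0,"wz":0,"gripper":0},{"tx":-1,"ty":0.7,"tz":33,"wx":0,"wy":0,"wz":0,"gripper":0}]}}

```text
time: 21.48
position: [0.6077, 0.17, 0.2115]
tool_rot: [-2.717, -1.577, 0.004]
ft_force: [-0.0, -0.3, -0.5]
grip_width: 0.125
grip_force: 15.0
```

Call:
{"name": "jog_arm", "arguments": {"increments": [{"tx":0,"ty":0,"tz":0,"wx":0,"wy":0,"wz":0,"gripper":0},{"tx":0,"ty":0,"tz":0,"wx":0,"wy":0,"wz":0,"gripper":0},{"tx":0,"ty":0,"tz":0,"wx":0,"wy":0,"wz":0,"gripper":0},{"tx":0,"ty":0,"tz":0,"wx":0,"wy":0,"wz":0,"gripper":0},{"tx":0,"ty":0,"tz":0,"wx":0,"wy":0,"wz":0,"gripper":0}]}}

```text
time: 21.9
position: [0.6086, 0.1702, 0.2133]
tool_rot: [2.717, 1.577, 0.001]
ft_force: [-0.6, -0.0, -0.8]
grip_width: 0.129
grip_force: 15.0
```

```bash
python3 -c "
from h import *
rel(.608,.171,.158,np.radians(-30))
S=grab('scene');s=ctrl.get_state();p=s['position']; P=np.array([.6084,.171,0])
draw(S,[circ(.0235,.0015)+p-[0,0,.046],circ(.031,.16)+P],(210,90,290,180),6,'pics/p3.png')"
```

```text
shift [ 0.3 -1.  55.3] turn [ 0.    -0.001  0.005] q7 -0.71 t 21.9
```

View pics/p3.png

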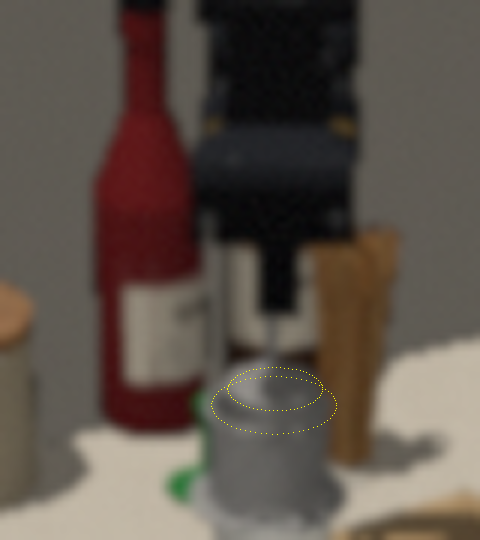

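Disc is over the chamber mouth, within about 1–2 mm. Lowering it in stages.

Call:
{"name": "jog_arm", "arguments": {"increments": [{"tx":0,"ty":-0.5,"tz":4,"wx":0,"wy":0,"wz":0,"gripper":0},{"tx":0,"ty":-0.5,"tz":8,"wx":0,"wy":0,"wz":0,"gripper":0},{"tx":0,"ty":-0.5,"tz":12,"wx":0,"wy":0,"wz":0,"gripper":0},{"tx":0,"ty":-0.5,"tz":16,"wx":0,"wy":0,"wz":0,"gripper":0},{"tx":0,"ty":-0.5,"tz":20,"wx":0,"wy":0,"wz":0,"gripper":0}]}}

```text
time: 22.37
position: [0.6078, 0.1705, 0.1922]
tool_rot: [-2.717, -1.577, 0.001]
ft_force: [-0.4, -0.7, -0.4]
grip_width: 0.128
grip_force: 15.0
```

Call:
{"name": "jog_arm", "arguments": {"increments": [{"tx":0,"ty":0,"tz":0,"wx":0,"wy":0,"wz":0,"gripper":0},{"tx":0,"ty":0,"tz":0,"wx":0,"wy":0,"wz":0,"gripper":0},{"tx":0,"ty":0,"tz":0,"wx":0,"wy":0,"wz":0,"gripper":0},{"tx":0,"ty":0,"tz":0,"wx":0,"wy":0,"wz":0,"gripper":0},{"tx":0,"ty":0,"tz":0,"wx":0,"wy":0,"wz":0,"gripper":0}]}}

```text
time: 22.78
position: [0.6082, 0.1705, 0.1932]
tool_rot: [2.717, 1.577, 0.001]
ft_force: [0.5, -0.2, 0.2]
grip_width: 0.126
grip_force: 15.0
```

Call:
{"name": "jog_arm", "arguments": {"increments": [{"tx":0,"ty":0,"tz":7,"wx":0,"wy":0,"wz":0,"gripper":0},{"tx":0,"ty":0,"tz":14,"wx":0,"wy":0,"wz":0,"gripper":0},{"tx":0,"ty":0,"tz":21,"wx":0,"wy":0,"wz":0,"gripper":0},{"tx":0,"ty":0,"tz":28,"wx":0,"wy":0,"wz":0,"gripper":0},{"tx":0,"ty":0,"tz":32,"wx":0,"wy":0,"wz":0,"gripper":0}]}}

```text
time: 23.2
position: [0.6073, 0.1703, 0.1591]
tool_rot: [-2.717, -1.577, 0.003]
ft_force: [-0.1, -0.7, -0.5]
grip_width: 0.123
grip_force: 15.0
```

Call:
{"name": "jog_arm", "arguments": {"increments": [{"tx":0,"ty":0,"tz":0,"wx":0,"wy":0,"wz":0,"gripper":0},{"tx":0,"ty":0,"tz":0,"wx":0,"wy":0,"wz":0,"gripper":0},{"tx":0,"ty":0,"tz":0,"wx":0,"wy":0,"wz":0,"gripper":0},{"tx":0,"ty":0,"tz":0,"wx":0,"wy":0,"wz":0,"gripper":0},{"tx":0,"ty":0,"tz":0,"wx":0,"wy":0,"wz":0,"gripper":0}]}}

```text
time: 23.62
position: [0.6083, 0.1705, 0.1613]
tool_rot: [2.717, 1.577, 0.001]
ft_force: [-1.1, -0.3, -0.3]
grip_width: 0.125
grip_force: 15.0
```

Call:
{"name": "jog_arm", "arguments": {"increments": [{"tx":0,"ty":0,"tz":1,"wx":0,"wy":0,"wz":0,"gripper":0},{"tx":0,"ty":0,"tz":2,"wx":0,"wy":0,"wz":0,"gripper":0},{"tx":0,"ty":0,"tz":2.5,"wx":0,"wy":0,"wz":0,"gripper":0},{"tx":0,"ty":0,"tz":2.5,"wx":0,"wy":0,"wz":0,"gripper":0},{"tx":0,"ty":0,"tz":2.5,"wx":0,"wy":0,"wz":0,"gripper":0}]}}

```text
time: 24.03
position: [0.608, 0.1705, 0.1583]
tool_rot: [-2.717, -1.577, 0.0]
ft_force: [0.3, 0.3, 0.0]
grip_width: 0.127
grip_force: 15.0
```

Call:
{"name": "jog_arm", "arguments": {"increments": [{"tx":0,"ty":0,"tz":0,"wx":0,"wy":0,"wz":0,"gripper":0},{"tx":0,"ty":0,"tz":0,"wx":0,"wy":0,"wz":0,"gripper":0},{"tx":0,"ty":0,"tz":0,"wx":0,"wy":0,"wz":0,"gripper":0},{"tx":0,"ty":0,"tz":0,"wx":0,"wy":0,"wz":0,"gripper":0},{"tx":0,"ty":0,"tz":0,"wx":0,"wy":0,"wz":0,"gripper":0}]}}

```text
time: 24.45
position: [0.6081, 0.1705, 0.1584]
tool_rot: [2.717, 1.577, 0.0]
ft_force: [0.4, -0.5, -0.7]
grip_width: 0.125
grip_force: 15.0
```

Call:
{"name": "jog_arm", "arguments": {"increments": [{"tx":0,"ty":0,"tz":0.8,"wx":0,"wy":0,"wz":0,"gripper":0},{"tx":0,"ty":0,"tz":0.8,"wx":0,"wy":0,"wz":0,"gripper":0.15},{"tx":0,"ty":0,"tz":0.8,"wx":0,"wy":0,"wz":0,"gripper":0.2},{"tx":0,"ty":0,"tz":0.8,"wx":0,"wy":0,"wz":0,"gripper":0.23},{"tx":0,"ty":0,"tz":0.8,"wx":0,"wy":0,"wz":0,"gripper":0.23}]}}

```text
time: 24.87
position: [0.6081, 0.1705, 0.1576]
tool_rot: [2.717, 1.577, 0.0]
ft_force: [0.0, 0.8, -0.7]
grip_width: 0.214
grip_force: 0.0
```

Call:
{"name": "jog_arm", "arguments": {"increments": [{"tx":0,"ty":0,"tz":0,"wx":0,"wy":0,"wz":0,"gripper":0.23},{"tx":0,"ty":0,"tz":-8,"wx":0,"wy":0,"wz":0,"gripper":0.23},{"tx":0,"ty":0,"tz":-20,"wx":0,"wy":0,"wz":0,"gripper":0.23},{"tx":0,"ty":0,"tz":-50,"wx":0,"wy":0,"wz":0,"gripper":0.23},{"tx":0,"ty":0,"tz":-80,"wx":0,"wy":0,"wz":0,"gripper":0.23}]}}

```text
time: 25.28
position: [0.6074, 0.1703, 0.2387]
tool_rot: [-2.717, -1.577, 0.002]
ft_force: [1.4, 0.7, 0.9]
grip_width: 0.229
grip_force: 0.0
```

```bash
python3 -c "
from h import *
rel(.436,.0484,.15,np.radians(6.3))
print(ctrl.get_state()['joint_positions'])"
```

```text
shift [-190.8  -88.3   89. ] turn [-0.001  0.001 -0.629] q7 -0.72 t 25.2833
[-0.7389  0.2944  0.5292  1.4958 -0.149   1.3933 -0.721 ]
```

Call:
{"name": "jog_arm", "arguments": {"increments": [{"tx":-34,"ty":-16,"tz":0,"wx":0,"wy":0,"wz":0,"gripper":0.4},{"tx":-70,"ty":-32,"tz":0,"wx":0,"wy":0,"wz":0,"gripper":0.5},{"tx":-106,"ty":-49,"tz":10,"wx":0,"wy":0,"wz":0,"gripper":0.5},{"tx":-142,"ty":-66,"tz":30,"wx":0,"wy":0,"wz":0,"gripper":0.5},{"tx":-175,"ty":-81,"tz":50,"wx":0,"wy":0,"wz":0,"gripper":0.5}]}}

```text
time: 25.7
position: [0.4525, 0.0591, 0.1902]
tool_rot: [2.717, 1.577, 0.007]
ft_force: [-0.5, -0.8, 0.4]
grip_width: 0.47
grip_force: 0.0
```

Call:
{"name": "jog_arm", "arguments": {"increments": [{"tx":-8,"ty":-4,"tz":10,"wx":0,"wy":0,"wz":0,"gripper":0.5},{"tx":-16,"ty":-7,"tz":30,"wx":0,"wy":0,"wz":0,"gripper":0.5},{"tx":-16,"ty":-7,"tz":60,"wx":0,"wy":0,"wz":0,"gripper":0.5},{"tx":-16,"ty":-7,"tz":90,"wx":0,"wy":0,"wz":0,"gripper":0.5},{"tx":-16,"ty":-7,"tz":110,"wx":0,"wy":0,"wz":0,"gripper":0.5}]}}

```text
time: 26.12
position: [0.4384, 0.0493, 0.0782]
tool_rot: [-2.717, -1.576, -0.001]
ft_force: [-0.4, 0.1, -0.2]
grip_width: 0.499
grip_force: 0.0
```

```bash
python3 -c "
from h import *
T=grab('top');S=grab('scene')
print(fit([T],[circ(.0235,.115),circ(.006,.172)],[.608,.171],rng=.006), fit([S],[circ(.0375,.004)],[.436,.0484],rng=.006),fit([S],[circ(.0075,.043)],[.436,.0484],rng=.006))
rel(.436,.0484,.029,np.radians(-30))
print(ctrl.get_state()['joint_positions'])
P=np.array([.608,.171,0])
draw(T,[circ(.031,.16)+P,circ(.006,.172)+P],(215,150,275,210),8,'pics/a.png');draw(S,[circ(.0375,.004)+[.436,.0484,0],circ(.0075,.043)+[.436,.0484,0],circ(.006,.172)+P],(220,110,340,230),4,'pics/b.png')
cv2.imwrite('pics/l1.png',cv2.resize(cv2.hconcat([cv2.imread('pics/a.png'),cv2.imread('pics/b.png')]),(800,400)))"
```

```text
(array([0.6026, 0.1589]), np.float64(10.137593793908657)) (array([0.437 , 0.0497]), np.float64(11.335999149704788)) (array([0.4316, 0.0549]), np.float64(17.474217813737628))
shift [-0.5 -0.2 48.1] turn [-0.003  0.004  0.004] q7 -0.69 t 26.2167
[-0.7493 -0.0091  0.5803  2.1358  0.0069  1.0182 -0.6924]
```

View pics/l1.png

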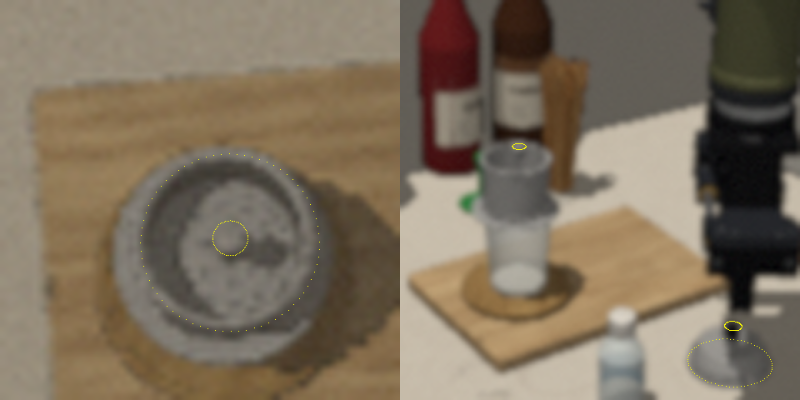

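Press stands in the chamber, its knob within about 1 mm of the middle; the lid outline fits too. Grasping the lid's knob.

Call:
{"name": "jog_arm", "arguments": {"increments": [{"tx":0,"ty":0,"tz":15,"wx":0,"wy":0,"wz":0,"gripper":0.5},{"tx":0,"ty":0,"tz":30,"wx":0,"wy":0,"wz":0,"gripper":0.5},{"tx":0,"ty":0,"tz":42,"wx":0,"wy":0,"wz":0,"gripper":0.5},{"tx":0,"ty":0,"tz":42,"wx":0,"wy":0,"wz":0,"gripper":0.5},{"tx":0,"ty":0,"tz":42,"wx":0,"wy":0,"wz":0,"gripper":0.5}]}}

```text
time: 26.63
position: [0.4398, 0.0498, 0.0383]
tool_rot: [2.717, 1.577, 0.002]
ft_force: [-0.6, 0.5, -0.2]
grip_width: 0.498
grip_force: 0.0
```

```bash
python3 -c "
from h import *
rel(.436,.0484,.030,np.radians(-30))"
```

```text
shift [-3.1 -2.6  8.3] turn [ 0.001 -0.001  0.005] q7 -0.65 t 26.6333
```

Call:
{"name": "jog_arm", "arguments": {"increments": [{"tx":-3,"ty":-2.6,"tz":3,"wx":0,"wy":0,"wz":0,"gripper":0.5},{"tx":-3,"ty":-2.6,"tz":6,"wx":0,"wy":0,"wz":0,"gripper":0.5},{"tx":-3,"ty":-2.6,"tz":8,"wx":0,"wy":0,"wz":0,"gripper":0.5},{"tx":-3,"ty":-2.6,"tz":8,"wx":0,"wy":0,"wz":0,"gripper":0.4},{"tx":-3,"ty":-2.6,"tz":8,"wx":0,"wy":0,"wz":0,"gripper":0.35}], "grip_force": 20}}

```text
time: 27.05
position: [0.4351, 0.0484, 0.029]
tool_rot: [-2.717, -1.577, -0.001]
ft_force: [0.1, -0.5, 0.4]
grip_width: 0.419
grip_force: 0.0
```

```bash
python3 -c "
from h import *
rel(.436,.0484,.030,np.radians(-30))"
```

```text
shift [ 0.5  0.8 -1. ] turn [ 0.    -0.     0.005] q7 -0.64 t 27.05
```

Call:
{"name": "jog_arm", "arguments": {"increments": [{"tx":0,"ty":0.5,"tz":-0.5,"wx":0,"wy":0,"wz":0,"gripper":0.3},{"tx":0,"ty":0.5,"tz":-0.5,"wx":0,"wy":0,"wz":0,"gripper":0.24},{"tx":0,"ty":0.5,"tz":-0.5,"wx":0,"wy":0,"wz":0,"gripper":0.2},{"tx":0,"ty":0.5,"tz":-0.5,"wx":0,"wy":0,"wz":0,"gripper":0.15},{"tx":0,"ty":0.5,"tz":-0.5,"wx":0,"wy":0,"wz":0,"gripper":0.05}]}}

```text
time: 27.47
position: [0.4355, 0.048, 0.0294]
tool_rot: [2.717, 1.577, 0.0]
ft_force: [-0.0, 0.1, -0.0]
grip_width: 0.158
grip_force: 20.0
```

Call:
{"name": "jog_arm", "arguments": {"increments": [{"tx":0,"ty":0,"tz":0,"wx":0,"wy":0,"wz":0,"gripper":0},{"tx":0,"ty":0,"tz":0,"wx":0,"wy":0,"wz":0,"gripper":0},{"tx":0,"ty":0,"tz":0,"wx":0,"wy":0,"wz":0,"gripper":0},{"tx":0,"ty":0,"tz":0,"wx":0,"wy":0,"wz":0,"gripper":0},{"tx":0,"ty":0,"tz":0,"wx":0,"wy":0,"wz":0,"gripper":0}]}}

```text
time: 27.88
position: [0.4355, 0.048, 0.0293]
tool_rot: [2.717, 1.577, 0.0]
ft_force: [0.9, -0.9, 0.4]
grip_width: 0.158
grip_force: 20.0
```

Call:
{"name": "jog_arm", "arguments": {"increments": [{"tx":0,"ty":0,"tz":-10,"wx":0,"wy":0,"wz":0,"gripper":0},{"tx":0,"ty":0,"tz":-45,"wx":0,"wy":0,"wz":0,"gripper":0},{"tx":0,"ty":0,"tz":-85,"wx":0,"wy":0,"wz":0,"gripper":0},{"tx":0,"ty":0,"tz":-125,"wx":0,"wy":0,"wz":0,"gripper":0},{"tx":0,"ty":0,"tz":-165,"wx":0,"wy":0,"wz":0,"gripper":0}]}}

```text
time: 28.3
position: [0.4348, 0.0475, 0.1967]
tool_rot: [-2.718, -1.576, -0.0]
ft_force: [2.5, 0.9, 0.2]
grip_width: 0.157
grip_force: 20.0
```

Call:
{"name": "jog_arm", "arguments": {"increments": [{"tx":0,"ty":0,"tz":-25,"wx":0,"wy":0,"wz":0,"gripper":0},{"tx":0,"ty":0,"tz":-40,"wx":0,"wy":0,"wz":0,"gripper":0},{"tx":0,"ty":0,"tz":-40,"wx":0,"wy":0,"wz":0,"gripper":0},{"tx":0,"ty":0,"tz":-40,"wx":0,"wy":0,"wz":0,"gripper":0},{"tx":0,"ty":0,"tz":-40,"wx":0,"wy":0,"wz":0,"gripper":0}]}}

```text
time: 28.72
position: [0.4346, 0.0478, 0.2333]
tool_rot: [-2.717, -1.577, 0.003]
ft_force: [0.4, -0.7, -0.4]
grip_width: 0.155
grip_force: 20.0
```

```bash
python3 -c "
from h import *
T=grab('top');S=grab('scene');p=ctrl.get_state()['position'];print(p)
for V in ([T],[S],[T,S]):print(fit(V,[circ(.0375,.003)],p[:2],rng=.012,z=p[2]-.0295))
rel(.608,.1713,.235,np.radians(-30))"
```

```text
[0.4344 0.0478 0.2328]
(array([0.4346, 0.049 ]), np.float64(8.250306185393008))
(array([0.4345, 0.0501]), np.float64(14.15273798334591))
(array([0.4346, 0.0498]), np.float64(22.362924151541876))
shift [193.4  89.5  -2.8] turn [-0.002  0.002  0.004] q7 -0.78 t 28.8167
```

Call:
{"name": "jog_arm", "arguments": {"increments": [{"tx":32,"ty":15,"tz":-2,"wx":0,"wy":0,"wz":0,"gripper":0},{"tx":68,"ty":31,"tz":-2,"wx":0,"wy":0,"wz":0,"gripper":0},{"tx":104,"ty":48,"tz":-2,"wx":0,"wy":0,"wz":0,"gripper":0},{"tx":140,"ty":65,"tz":-2,"wx":0,"wy":0,"wz":0,"gripper":0},{"tx":175,"ty":81,"tz":-2,"wx":0,"wy":0,"wz":0,"gripper":0}]}}

```text
time: 29.23
position: [0.5934, 0.161, 0.2344]
tool_rot: [-2.717, -1.578, 0.004]
ft_force: [-0.4, 0.7, 0.8]
grip_width: 0.155
grip_force: 20.0
```

Call:
{"name": "jog_arm", "arguments": {"increments": [{"tx":10,"ty":5,"tz":0,"wx":0,"wy":0,"wz":0,"gripper":0},{"tx":18,"ty":8.5,"tz":0,"wx":0,"wy":0,"wz":0,"gripper":0},{"tx":18,"ty":8.5,"tz":0,"wx":0,"wy":0,"wz":0,"gripper":0},{"tx":18,"ty":8.5,"tz":0,"wx":0,"wy":0,"wz":0,"gripper":0},{"tx":18,"ty":8.5,"tz":0,"wx":0,"wy":0,"wz":0,"gripper":0}]}}

```text
time: 29.65
position: [0.6081, 0.1697, 0.2364]
tool_rot: [-2.718, -1.575, 0.001]
ft_force: [0.4, -1.1, 0.2]
grip_width: 0.152
grip_force: 20.0
```

Call:
{"name": "jog_arm", "arguments": {"increments": [{"tx":0,"ty":0,"tz":0,"wx":0,"wy":0,"wz":0,"gripper":0},{"tx":0,"ty":0,"tz":0,"wx":0,"wy":0,"wz":0,"gripper":0},{"tx":0,"ty":0,"tz":0,"wx":0,"wy":0,"wz":0,"gripper":0},{"tx":0,"ty":0,"tz":0,"wx":0,"wy":0,"wz":0,"gripper":0},{"tx":0,"ty":0,"tz":0,"wx":0,"wy":0,"wz":0,"gripper":0}]}}

```text
time: 30.07
position: [0.6087, 0.1712, 0.2367]
tool_rot: [-2.717, -1.577, -0.001]
ft_force: [0.5, 0.7, -0.3]
grip_width: 0.156
grip_force: 20.0
```

```bash
python3 -c "
from h import *
T=grab('top');S=grab('scene');p=ctrl.get_state()['position'];print(p)
for V in ([T],[S],[T,S]):print(fit(V,[circ(.0375,.003)],p[:2],rng=.008,z=p[2]-.0295),fit(V,[circ(.041,.11)],[.608,.171],rng=.008))
rel(.608,.171,.194,np.radians(-30))"
```

```text
[0.6088 0.1712 0.2365]
(array([0.6204, 0.1648]), np.float64(3.675071881404984)) (array([0.6094, 0.1714]), np.float64(3.32287984612663))
(array([0.6107, 0.1697]), np.float64(10.648501258123527)) (array([0.62  , 0.1758]), np.float64(11.876561641820224))
(array([0.6207, 0.1656]), np.float64(14.069807467654227)) (array([0.6211, 0.1731]), np.float64(15.064617958436186))
shift [-0.6 -0.6 42.5] turn [ 0.    -0.     0.005] q7 -0.71 t 30.1667
```

Call:
{"name": "jog_arm", "arguments": {"increments": [{"tx":-0.6,"ty":-0.5,"tz":15,"wx":0,"wy":0,"wz":0,"gripper":0},{"tx":-0.6,"ty":-0.5,"tz":30,"wx":0,"wy":0,"wz":0,"gripper":0},{"tx":-0.6,"ty":-0.5,"tz":42,"wx":0,"wy":0,"wz":0,"gripper":0},{"tx":-0.6,"ty":-0.5,"tz":42,"wx":0,"wy":0,"wz":0,"gripper":0},{"tx":-0.6,"ty":-0.5,"tz":42,"wx":0,"wy":0,"wz":0,"gripper":0}]}}

```text
time: 30.58
position: [0.6077, 0.1709, 0.1936]
tool_rot: [-2.717, -1.577, 0.002]
ft_force: [0.2, -0.3, 0.3]
grip_width: 0.158
grip_force: 20.0
```

Call:
{"name": "jog_arm", "arguments": {"increments": [{"tx":0,"ty":0,"tz":0,"wx":0,"wy":0,"wz":0,"gripper":0},{"tx":0,"ty":0,"tz":0,"wx":0,"wy":0,"wz":0,"gripper":0},{"tx":0,"ty":0,"tz":0,"wx":0,"wy":0,"wz":0,"gripper":0},{"tx":0,"ty":0,"tz":0,"wx":0,"wy":0,"wz":0,"gripper":0},{"tx":0,"ty":0,"tz":0,"wx":0,"wy":0,"wz":0,"gripper":0}]}}

```text
time: 31.0
position: [0.6084, 0.171, 0.1948]
tool_rot: [2.717, 1.577, 0.001]
ft_force: [-1.1, 0.3, -0.1]
grip_width: 0.154
grip_force: 20.0
```

```bash
python3 -c "
from h import *
rel(.608,.171,.182,np.radians(-30))"
```

```text
shift [-0.2 -0.3 12.8] turn [ 0.    -0.001  0.005] q7 -0.7 t 31.0
```

Call:
{"name": "jog_arm", "arguments": {"increments": [{"tx":0,"ty":0,"tz":2.5,"wx":0,"wy":0,"wz":0,"gripper":0},{"tx":0,"ty":0,"tz":5,"wx":0,"wy":0,"wz":0,"gripper":0},{"tx":0,"ty":0,"tz":7,"wx":0,"wy":0,"wz":0,"gripper":0},{"tx":0,"ty":0,"tz":8,"wx":0,"wy":0,"wz":0,"gripper":0},{"tx":0,"ty":0,"tz":8,"wx":0,"wy":0,"wz":0,"gripper":0}]}}

```text
time: 31.42
position: [0.6078, 0.1709, 0.1858]
tool_rot: [-2.717, -1.577, 0.001]
ft_force: [0.7, -0.1, -0.3]
grip_width: 0.157
grip_force: 20.0
```

Call:
{"name": "jog_arm", "arguments": {"increments": [{"tx":0,"ty":0,"tz":1,"wx":0,"wy":0,"wz":0,"gripper":0},{"tx":0,"ty":0,"tz":2,"wx":0,"wy":0,"wz":0,"gripper":0},{"tx":0,"ty":0,"tz":3,"wx":0,"wy":0,"wz":0,"gripper":0},{"tx":0,"ty":0,"tz":4,"wx":0,"wy":0,"wz":0,"gripper":0},{"tx":0,"ty":0,"tz":4,"wx":0,"wy":0,"wz":0,"gripper":0}]}}

```text
time: 31.83
position: [0.608, 0.1709, 0.1821]
tool_rot: [-2.717, -1.577, 0.0]
ft_force: [0.2, -0.9, -0.2]
grip_width: 0.158
grip_force: 20.0
```

Call:
{"name": "jog_arm", "arguments": {"increments": [{"tx":0,"ty":0,"tz":0.5,"wx":0,"wy":0,"wz":0,"gripper":0},{"tx":0,"ty":0,"tz":1,"wx":0,"wy":0,"wz":0,"gripper":0},{"tx":0,"ty":0,"tz":1,"wx":0,"wy":0,"wz":0,"gripper":0},{"tx":0,"ty":0,"tz":1,"wx":0,"wy":0,"wz":0,"gripper":0},{"tx":0,"ty":0,"tz":1,"wx":0,"wy":0,"wz":0,"gripper":0}]}}

```text
time: 32.25
position: [0.6083, 0.171, 0.1818]
tool_rot: [2.717, 1.577, 0.001]
ft_force: [-0.5, -0.3, 3.3]
grip_width: 0.158
grip_force: 20.0
```

Contact at the seated height. Releasing.

Call:
{"name": "jog_arm", "arguments": {"increments": [{"tx":0,"ty":0,"tz":-0.6,"wx":0,"wy":0,"wz":0,"gripper":0},{"tx":0,"ty":0,"tz":-0.6,"wx":0,"wy":0,"wz":0,"gripper":0.18},{"tx":0,"ty":0,"tz":-0.6,"wx":0,"wy":0,"wz":0,"gripper":0.25},{"tx":0,"ty":0,"tz":-0.6,"wx":0,"wy":0,"wz":0,"gripper":0.35},{"tx":0,"ty":0,"tz":-0.6,"wx":0,"wy":0,"wz":0,"gripper":0.4}]}}

```text
time: 32.67
position: [0.608, 0.1709, 0.1817]
tool_rot: [2.717, 1.577, -0.0]
ft_force: [-0.3, 0.3, -0.3]
grip_width: 0.318
grip_force: 0.0
```

Call:
{"name": "jog_arm", "arguments": {"increments": [{"tx":0,"ty":0,"tz":0,"wx":0,"wy":0,"wz":0,"gripper":0.4},{"tx":0,"ty":0,"tz":-8,"wx":0,"wy":0,"wz":0,"gripper":0.4},{"tx":0,"ty":0,"tz":-20,"wx":0,"wy":0,"wz":0,"gripper":0.4},{"tx":0,"ty":0,"tz":-40,"wx":0,"wy":0,"wz":0,"gripper":0.4},{"tx":0,"ty":0,"tz":-60,"wx":0,"wy":0,"wz":0,"gripper":0.4}]}}

```text
time: 33.08
position: [0.608, 0.1709, 0.2434]
tool_rot: [2.717, 1.577, -0.0]
ft_force: [0.8, -0.4, 0.8]
grip_width: 0.395
grip_force: 0.0
```

Run:
```python
from h import *
T=grab('top');S=grab('scene')
# spoon: pixels that differ from local counter colour in the top view -> PCA, then a two-view outline fit
t=np.linspace(-.065,.035,60)
o=np.vstack([np.c_[t,0*t+.0045,0*t+.009],np.c_[t,0*t-.0045,0*t+.009],np.c_[.015*np.cos(A)+.05,.015*np.sin(A),0*A+.006]])
c=(ray(T,np.array((543.5,354))/1.5,.006)[:2]*0+ (ray(T,np.array((543.5,348))/1.5,.006)[:2]+ray(T,np.array((541.5,418))/1.5,.006)[:2])/2)
print('c0',c)
for V in ([T],[S],[T,S]):
    print(max((fit(V,[o],c,yaw=y,rng=.012) for y in (-.15,-.08,0)),key=lambda r:r[1]))
rel(.43,-.132,.2,np.radians(86))
print(ctrl.get_state()['joint_positions'])
```

```text
c0 [ 0.436 -0.132]
(array([ 0.437 , -0.1305, -0.1006]), np.float64(11.364577755004854))
(array([ 0.4317, -0.1261, -0.1213]), np.float64(12.091460880324233))
(array([ 0.4368, -0.1303, -0.0916]), np.float64(22.873787130617032))
shift [-353.2   -6.5   44.9] turn [ 0.001 -0.009  1.121] q7 -0.71 t 33.1833
[-0.7654  0.2942  0.5646  1.4846 -0.1593  1.4003 -0.7137]
```

Call:
{"name": "jog_arm", "arguments": {"increments": [{"tx":-34,"ty":0,"tz":0,"wx":0,"wy":0,"wz":0.11,"gripper":0.4},{"tx":-70,"ty":0,"tz":0,"wx":0,"wy":0,"wz":0.23,"gripper":0.4},{"tx":-105,"ty":0,"tz":0,"wx":0,"wy":0,"wz":0.35,"gripper":0.4},{"tx":-140,"ty":0,"tz":0,"wx":0,"wy":0,"wz":0.47,"gripper":0.4},{"tx":-175,"ty":0,"tz":0,"wx":0,"wy":0,"wz":0.59,"gripper":0.4}]}}

```text
time: 33.6
position: [0.5204, 0.0175, 0.242]
tool_rot: [-3.06, -0.71, -0.0]
ft_force: [-0.2, 0.2, 0.9]
grip_width: 0.398
grip_force: 0.0
```

```bash
python3 -c "
from h import *
rel(.4365,-.1303,.12,np.radians(84.7))
print(ctrl.get_state()['joint_positions'])"
```

```text
shift [-140.4   95.8  121.9] turn [-0.    -0.     0.548] q7 -1.18 t 33.6
[-0.7613  0.0235  0.6943  1.7622 -0.0156  1.3612 -1.1788]
```

Call:
{"name": "jog_arm", "arguments": {"increments": [{"tx":-30,"ty":20,"tz":0,"wx":0,"wy":0,"wz":0.11,"gripper":0.4},{"tx":-60,"ty":41,"tz":0,"wx":0,"wy":0,"wz":0.23,"gripper":0.4},{"tx":-90,"ty":61,"tz":10,"wx":0,"wy":0,"wz":0.35,"gripper":0.4},{"tx":-118,"ty":80,"tz":30,"wx":0,"wy":0,"wz":0.46,"gripper":0.4},{"tx":-140,"ty":95.5,"tz":55,"wx":0,"wy":0,"wz":0.548,"gripper":0.4}]}}

```text
time: 34.02
position: [0.4384, -0.1314, 0.188]
tool_rot: [-3.137, 0.147, -0.007]
ft_force: [1.2, -0.7, -0.7]
grip_width: 0.402
grip_force: 0.0
```

Call:
{"name": "jog_arm", "arguments": {"increments": [{"tx":0,"ty":0,"tz":15,"wx":0,"wy":0,"wz":0,"gripper":0.4},{"tx":0,"ty":0,"tz":40,"wx":0,"wy":0,"wz":0,"gripper":0.4},{"tx":0,"ty":0,"tz":65,"wx":0,"wy":0,"wz":0,"gripper":0.4},{"tx":0,"ty":0,"tz":90,"wx":0,"wy":0,"wz":0,"gripper":0.4},{"tx":0,"ty":0,"tz":110,"wx":0,"wy":0,"wz":0,"gripper":0.4}]}}

```text
time: 34.43
position: [0.438, -0.1289, 0.0757]
tool_rot: [-3.138, 0.136, 0.0]
ft_force: [-0.4, -0.2, 0.2]
grip_width: 0.401
grip_force: 0.0
```

Call:
{"name": "jog_arm", "arguments": {"increments": [{"tx":0,"ty":0,"tz":10,"wx":0,"wy":0,"wz":0,"gripper":0.4},{"tx":0,"ty":0,"tz":20,"wx":0,"wy":0,"wz":0,"gripper":0.4},{"tx":0,"ty":0,"tz":30,"wx":0,"wy":0,"wz":0,"gripper":0.4},{"tx":0,"ty":0,"tz":30,"wx":0,"wy":0,"wz":0,"gripper":0.4},{"tx":0,"ty":0,"tz":30,"wx":0,"wy":0,"wz":0,"gripper":0.4}]}}

```text
time: 34.85
position: [0.4387, -0.129, 0.0471]
tool_rot: [3.138, -0.135, -0.0]
ft_force: [-0.5, -0.3, -0.1]
grip_width: 0.403
grip_force: 0.0
```

```bash
python3 -c "
from h import *
rel(.4365,-.1303,.002,np.radians(84.7))
print(ctrl.get_state()['joint_positions'])"
```

```text
shift [-2.1  1.5 45.1] turn [ 0.    -0.     0.006] q7 -1.34 t 34.85
[-0.5928  0.0977  0.8616  2.1337 -0.0911  0.9461 -1.3373]
```

Call:
{"name": "jog_arm", "arguments": {"increments": [{"tx":-2,"ty":1.5,"tz":15,"wx":0,"wy":0,"wz":0,"gripper":0.4},{"tx":-2,"ty":1.5,"tz":28,"wx":0,"wy":0,"wz":0,"gripper":0.4},{"tx":-2,"ty":1.5,"tz":38,"wx":0,"wy":0,"wz":0,"gripper":0.4},{"tx":-2,"ty":1.5,"tz":42,"wx":0,"wy":0,"wz":0,"gripper":0.4},{"tx":-2,"ty":1.5,"tz":42,"wx":0,"wy":0,"wz":0,"gripper":0.4}]}}

```text
time: 35.27
position: [0.4365, -0.1302, 0.0049]
tool_rot: [3.139, -0.135, -0.0]
ft_force: [-0.1, -0.6, 0.4]
grip_width: 0.397
grip_force: 0.0
```

Call:
{"name": "jog_arm", "arguments": {"increments": [{"tx":0,"ty":0,"tz":0,"wx":0,"wy":0,"wz":0,"gripper":0.3},{"tx":0,"ty":0,"tz":0,"wx":0,"wy":0,"wz":0,"gripper":0.3},{"tx":0,"ty":0,"tz":0,"wx":0,"wy":0,"wz":0,"gripper":0.3},{"tx":0,"ty":0,"tz":0,"wx":0,"wy":0,"wz":0,"gripper":0.3},{"tx":0,"ty":0,"tz":0,"wx":0,"wy":0,"wz":0,"gripper":0.3}]}}

```text
time: 35.68
position: [0.4368, -0.1301, 0.0053]
tool_rot: [-3.138, 0.135, -0.001]
ft_force: [0.3, 0.4, 0.5]
grip_width: 0.306
grip_force: 0.0
```

```bash
python3 -c "
from h import *
rel(.4365,-.1303,.003,np.radians(84.7))"
```

```text
shift [-0.3  0.2  2.3] turn [-0.    -0.001  0.006] q7 -1.25 t 35.6833
```

Call:
{"name": "jog_arm", "arguments": {"increments": [{"tx":0,"ty":0,"tz":1.5,"wx":0,"wy":0,"wz":0,"gripper":0.3},{"tx":0,"ty":0,"tz":2.3,"wx":0,"wy":0,"wz":0,"gripper":0.25},{"tx":0,"ty":0,"tz":2.3,"wx":0,"wy":0,"wz":0,"gripper":0.18},{"tx":0,"ty":0,"tz":2.3,"wx":0,"wy":0,"wz":0,"gripper":0.1},{"tx":0,"ty":0,"tz":2.3,"wx":0,"wy":0,"wz":0,"gripper":0}], "grip_force": 20}}

```text
time: 36.1
position: [0.4364, -0.1302, 0.0026]
tool_rot: [3.139, -0.135, -0.0]
ft_force: [0.2, 0.0, 0.5]
grip_width: 0.111
grip_force: 0.1
```

Call:
{"name": "jog_arm", "arguments": {"increments": [{"tx":0,"ty":0,"tz":0,"wx":0,"wy":0,"wz":0,"gripper":0},{"tx":0,"ty":0,"tz":0,"wx":0,"wy":0,"wz":0,"gripper":0},{"tx":0,"ty":0,"tz":0,"wx":0,"wy":0,"wz":0,"gripper":0},{"tx":0,"ty":0,"tz":0,"wx":0,"wy":0,"wz":0,"gripper":0},{"tx":0,"ty":0,"tz":0,"wx":0,"wy":0,"wz":0,"gripper":0}]}}

```text
time: 36.52
position: [0.4365, -0.1302, 0.0026]
tool_rot: [-3.139, 0.135, -0.0]
ft_force: [0.2, -0.7, -1.0]
grip_width: 0.096
grip_force: 20.0
```

Call:
{"name": "jog_arm", "arguments": {"increments": [{"tx":0,"ty":0,"tz":-5,"wx":0,"wy":0,"wz":0,"gripper":0},{"tx":0,"ty":0,"tz":-20,"wx":0,"wy":0,"wz":0,"gripper":0},{"tx":0,"ty":0,"tz":-45,"wx":0,"wy":0,"wz":0,"gripper":0},{"tx":0,"ty":0,"tz":-80,"wx":0,"wy":0,"wz":0,"gripper":0},{"tx":0,"ty":0,"tz":-110,"wx":0,"wy":0,"wz":0,"gripper":0}]}}

```text
time: 36.93
position: [0.436, -0.1308, 0.1142]
tool_rot: [3.138, -0.137, -0.0]
ft_force: [1.2, -0.0, 0.4]
grip_width: 0.098
grip_force: 20.0
```

Run:
```python
from h import *
T=grab('top');S=grab('scene');s=ctrl.get_state();p=s['position'];print(p,s['grip_width'])
t=np.linspace(-.065,.035,60)
o=np.vstack([np.c_[t,0*t+.0045,0*t+.009],np.c_[t,0*t-.0045,0*t+.009],np.c_[.015*np.cos(A)+.05,.015*np.sin(A),0*A+.006]])
for V in ([T],[S],[T,S]):
    print(max((fit(V,[o],p[:2],yaw=y,rng=.01,z=p[2]-.003) for y in (-.15,-.08,0)),key=lambda r:r[1]))
rel(.6191,.0180,.12,np.pi/2+.0726)
```

```text
[ 0.4402 -0.1309  0.1174] 0.0971454502582899
(array([ 0.4411, -0.1234, -0.1696]), np.float64(9.115091555639722))
(array([ 0.4763, -0.1436, -0.4779]), np.float64(15.092600260679907))
(array([ 0.439 , -0.1252, -0.2054]), np.float64(21.129651151981342))
shift [ 165.4 -163.8   -0.6] turn [-0.001 -0.01  -0.159] q7 -1.45 t 37.0333
```

Call:
{"name": "jog_arm", "arguments": {"increments": [{"tx":25,"ty":-25,"tz":0,"wx":0,"wy":0,"wz":-0.05,"gripper":0},{"tx":53,"ty":-52,"tz":0,"wx":0,"wy":0,"wz":-0.1,"gripper":0},{"tx":80,"ty":-79,"tz":0,"wx":0,"wy":0,"wz":-0.159,"gripper":0},{"tx":107,"ty":-106,"tz":0,"wx":0,"wy":0,"wz":-0.159,"gripper":0},{"tx":130,"ty":-128,"tz":0,"wx":0,"wy":0,"wz":-0.159,"gripper":0}]}}

```text
time: 37.45
position: [0.5784, -0.0111, 0.1118]
tool_rot: [-3.139, -0.118, 0.001]
ft_force: [-0.1, -0.2, 0.4]
grip_width: 0.103
grip_force: 20.0
```

Call:
{"name": "jog_arm", "arguments": {"increments": [{"tx":7,"ty":-7,"tz":0,"wx":0,"wy":0,"wz":0,"gripper":0},{"tx":14,"ty":-14,"tz":0,"wx":0,"wy":0,"wz":0,"gripper":0},{"tx":21,"ty":-21,"tz":0,"wx":0,"wy":0,"wz":0,"gripper":0},{"tx":26,"ty":-26,"tz":0,"wx":0,"wy":0,"wz":0,"gripper":0},{"tx":26,"ty":-26,"tz":0,"wx":0,"wy":0,"wz":0,"gripper":0}]}}

```text
time: 37.87
position: [0.6013, 0.0147, 0.1126]
tool_rot: [-3.139, -0.115, -0.001]
ft_force: [-0.8, -0.4, -0.5]
grip_width: 0.1
grip_force: 20.0
```

Run:
```python
from h import *
T=grab('top');S=grab('scene');s=ctrl.get_state();p=s['position'];print(p,s['grip_width'])
rel(.6191,.0180,.04,np.pi/2+.0726)
```

```text
[0.6005 0.0132 0.1128] 0.09842001017089173
shift [18.9 -3.5 72.8] turn [-0.     0.    -0.001] q7 -1.35 t 37.9667
```

Call:
{"name": "jog_arm", "arguments": {"increments": [{"tx":7,"ty":-1.5,"tz":10,"wx":0,"wy":0,"wz":0,"gripper":0},{"tx":14,"ty":-3,"tz":30,"wx":0,"wy":0,"wz":0,"gripper":0},{"tx":19,"ty":-3.5,"tz":50,"wx":0,"wy":0,"wz":0,"gripper":0},{"tx":19,"ty":-3.5,"tz":70,"wx":0,"wy":0,"wz":0,"gripper":0},{"tx":19,"ty":-3.5,"tz":80,"wx":0,"wy":0,"wz":0,"gripper":0}]}}

```text
time: 38.38
position: [0.6179, 0.0179, 0.0306]
tool_rot: [3.139, 0.112, -0.005]
ft_force: [-0.1, -0.3, -0.5]
grip_width: 0.102
grip_force: 20.0
```

Call:
{"name": "jog_arm", "arguments": {"increments": [{"tx":0,"ty":0,"tz":0,"wx":0,"wy":0,"wz":0,"gripper":0},{"tx":0,"ty":0,"tz":0,"wx":0,"wy":0,"wz":0,"gripper":0},{"tx":0,"ty":0,"tz":0,"wx":0,"wy":0,"wz":0,"gripper":0},{"tx":0,"ty":0,"tz":0,"wx":0,"wy":0,"wz":0,"gripper":0},{"tx":0,"ty":0,"tz":0,"wx":0,"wy":0,"wz":0,"gripper":0}]}}

```text
time: 38.8
position: [0.6205, 0.0189, 0.034]
tool_rot: [-3.139, -0.114, -0.004]
ft_force: [-0.0, -0.1, -0.0]
grip_width: 0.098
grip_force: 20.0
```

Run:
```python
from h import *
s=ctrl.get_state();print(s['position'],s['ft_force'])
rel(.6191,.0180,.0186,np.pi/2+.0726)
```

```text
[0.6205 0.0189 0.034 ] [-0.0035 -0.1101 -0.0139]
shift [-1.5  0.8 15.4] turn [-0.    -0.002  0.   ] q7 -1.29 t 38.8
```

Call:
{"name": "jog_arm", "arguments": {"increments": [{"tx":-1,"ty":0.6,"tz":4,"wx":0,"wy":0,"wz":0,"gripper":0},{"tx":-1,"ty":0.6,"tz":8,"wx":0,"wy":0,"wz":0,"gripper":0},{"tx":-1,"ty":0.6,"tz":11,"wx":0,"wy":0,"wz":0,"gripper":0},{"tx":-1,"ty":0.6,"tz":13,"wx":0,"wy":0,"wz":0,"gripper":0},{"tx":-1,"ty":0.6,"tz":13,"wx":0,"wy":0,"wz":0,"gripper":0}]}}

```text
time: 39.22
position: [0.6183, 0.0182, 0.0189]
tool_rot: [3.139, 0.114, -0.002]
ft_force: [0.2, 0.1, -0.9]
grip_width: 0.1
grip_force: 20.0
```

Call:
{"name": "jog_arm", "arguments": {"increments": [{"tx":0,"ty":0,"tz":0.5,"wx":0,"wy":0,"wz":0,"gripper":0},{"tx":0,"ty":0,"tz":1,"wx":0,"wy":0,"wz":0,"gripper":0},{"tx":0,"ty":0,"tz":1.5,"wx":0,"wy":0,"wz":0,"gripper":0},{"tx":0,"ty":0,"tz":1.5,"wx":0,"wy":0,"wz":0,"gripper":0},{"tx":0,"ty":0,"tz":1.5,"wx":0,"wy":0,"wz":0,"gripper":0}]}}

```text
time: 39.63
position: [0.6188, 0.0181, 0.0186]
tool_rot: [-3.139, -0.114, -0.0]
ft_force: [-2.0, 0.8, 3.9]
grip_width: 0.095
grip_force: 20.0
```

Spoon contacts the board. Release, rise, and look.

Call:
{"name": "jog_arm", "arguments": {"increments": [{"tx":0,"ty":0,"tz":-0.5,"wx":0,"wy":0,"wz":0,"gripper":0},{"tx":0,"ty":0,"tz":-0.5,"wx":0,"wy":0,"wz":0,"gripper":0.12},{"tx":0,"ty":0,"tz":-0.5,"wx":0,"wy":0,"wz":0,"gripper":0.2},{"tx":0,"ty":0,"tz":-0.5,"wx":0,"wy":0,"wz":0,"gripper":0.3},{"tx":0,"ty":0,"tz":-0.5,"wx":0,"wy":0,"wz":0,"gripper":0.3}]}}

```text
time: 40.05
position: [0.6187, 0.0182, 0.0185]
tool_rot: [3.139, 0.114, -0.0]
ft_force: [0.1, -0.1, 0.0]
grip_width: 0.254
grip_force: 0.0
```

Call:
{"name": "jog_arm", "arguments": {"increments": [{"tx":0,"ty":0,"tz":-8,"wx":0,"wy":0,"wz":0,"gripper":0.3},{"tx":0,"ty":0,"tz":-25,"wx":0,"wy":0,"wz":0,"gripper":0.3},{"tx":0,"ty":0,"tz":-60,"wx":0,"wy":0,"wz":0,"gripper":0.3},{"tx":0,"ty":0,"tz":-100,"wx":0,"wy":0,"wz":0,"gripper":0.3},{"tx":0,"ty":0,"tz":-140,"wx":0,"wy":0,"wz":0,"gripper":0.3}]}}

```text
time: 40.47
position: [0.6181, 0.0179, 0.1602]
tool_rot: [3.139, 0.113, -0.002]
ft_force: [1.6, 0.5, 0.3]
grip_width: 0.3
grip_force: 0.0
```

Call:
{"name": "jog_arm", "arguments": {"increments": [{"tx":-35,"ty":15,"tz":-20,"wx":0,"wy":0,"wz":0,"gripper":0.3},{"tx":-70,"ty":30,"tz":-40,"wx":0,"wy":0,"wz":0,"gripper":0.3},{"tx":-105,"ty":45,"tz":-50,"wx":0,"wy":0,"wz":0,"gripper":0.3},{"tx":-140,"ty":60,"tz":-50,"wx":0,"wy":0,"wz":0,"gripper":0.3},{"tx":-170,"ty":75,"tz":-50,"wx":0,"wy":0,"wz":0,"gripper":0.3}]}}

```text
time: 40.88
position: [0.4532, -0.0704, 0.2094]
tool_rot: [-3.138, -0.113, -0.002]
ft_force: [-0.7, 0.3, -0.2]
grip_width: 0.304
grip_force: 0.0
```

Run:
```python
from h import *
T=grab('top');S=grab('scene')
print(ctrl.get_state()['position'])
t=np.linspace(-.065,.035,60)
o=np.vstack([np.c_[t,0*t+.0045,0*t+.009],np.c_[t,0*t-.0045,0*t+.009],np.c_[.015*np.cos(A)+.05,.015*np.sin(A),0*A+.006]])
b=[rect(.172,.262,.016)]
for V in ([T],[S],[T,S]):
    print('spoon',max((fit(V,[o],[.6191,.018],yaw=y,rng=.01,z=.016) for y in (0,.07,.14)),key=lambda r:r[1]))
print('lid',fit([T],[circ(.0375,.156)],[.608,.171],rng=.008),fit([T],[circ(.052,.027)],[.608,.171],rng=.008))
P=np.array([.608,.171,0])
L=[place(b[0],.6122,.1127,.0726),circ(.0375,.156)+P]
draw(T,L,(210,130,335,240),5,'pics/a.png');draw(S,L,(205,100,330,240),5,'pics/b.png')
a=cv2.imread('pics/a.png');c=cv2.imread('pics/b.png');a=cv2.copyMakeBorder(a,0,c.shape[0]-a.shape[0],0,0,0)
cv2.imwrite('pics/end.png',cv2.resize(cv2.hconcat([a,c]),(800,448)))
for n in ('gel_bottle','stirrer_cup','milk_pitcher'): print(n,[(np.round(r['bbox'],1).tolist(),round(r['conf'],2)) for r in vision.spot_in('top',n)[:1]])
```

```text
[ 0.4512 -0.0722  0.2093]
spoon (array([0.6189, 0.0169, 0.0521]), np.float64(9.11984671703846))
spoon (array([ 0.6367, -0.0037,  0.1438]), np.float64(11.814010242372044))
spoon (array([0.62  , 0.0171, 0.0467]), np.float64(18.48067151923177))
lid (array([0.6014, 0.1743]), np.float64(9.720724002607284)) (array([0.6071, 0.1717]), np.float64(9.259361518524425))
gel_bottle [([241.2, 253.6, 253.6, 269.6], 0.74)]
stirrer_cup [([293.5, 104.7, 321.2, 139.6], 0.82)]
milk_pitcher [([104.7, 165.3, 158.7, 196.6], 0.62)]
```

View pics/end.png

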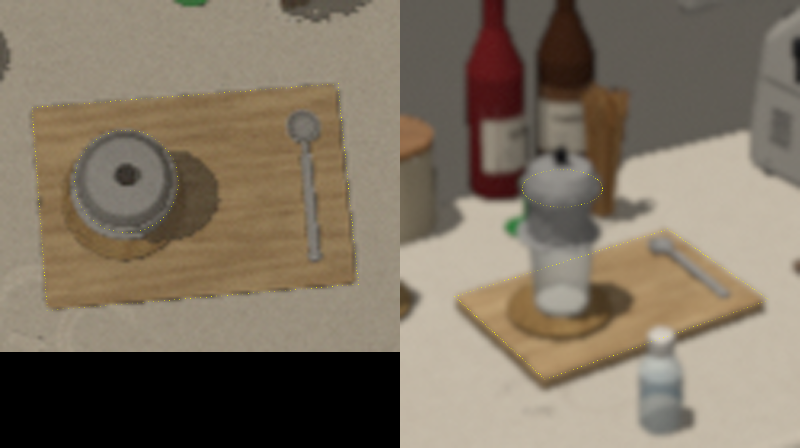

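All as asked: glass, filter, press and lid are stacked upright on the coaster. The spoon lies on the right half at (303,125)–(315,258), parallel to the short edge within about 1°, and the other items are unmoved. Handing in.

```bash
python3 -c "
from bench import ctrl
print(ctrl.close_job())"
```

```text
the job is handed in; nothing more can be done
None
```

The drip-coffee set is laid out as asked and handed in after about 41 s: glass, filter, press and lid are stacked on the coaster, the teaspoon lies to its right within about 1° of parallel, and in the final check the pitcher, bottle and stirrer cup were where they started.

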